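# Fit the snap ring on the display turntable

### The job

Take the spreading pliers from their stand, put their two pins into the eyes of the snap ring, squeeze to spread the ring only as far as needed, lower it over the turntable's spindle until you feel it lie on the white platter, and let it contract into the groove just above the platter, drawing it along until it sits centred and fully closed. Go gently: the platter's height differs from set-up to set-up. Then hang the pliers back in their stand, touch the ring with nothing but the pliers, and leave all else on the table where it is.

Things in the scene. Friction and masses are not known exactly. Their poses are not given: they have to be found in the camera images.
- pliers_grip (a point): Reverse-action pliers, upright in the stand, 116 mm tall, 190 g. Two upright black handle plates, 24 mm wide, 8 thick, outer faces 66 mm apart along y, from 70 to 116 mm above the pin ends; below them a black flange (54 by 50 mm, 60 to 66 mm above the pin ends) and two steel jaws. Point: between the handles at rest, 94 mm above the pin ends, a good grip height; fixed to the -y handle and +y jaw.
- tip_left (a point): Lower end of the pliers' pin on the +y side. Each jaw ends in a round-ended pin, 5 mm thick, 4 mm long, under a flat 12 mm shoulder disc that bears on the lug. At rest the pins are 41 mm apart and straight below the handles. Axes as the pliers: z up, y the squeeze line.
- tip_right (a point): Lower end of the pin on the -y side. The jaws cross over: squeezing the handles together by some amount, both staying parallel, moves the pins apart by the same amount. A spring pushes the handles apart: 7.5 N at rest, 13.5 N squeezed by 24 mm; the spread ring adds about 8 N.
- pliers_squeeze (a joint): How far the handles are squeezed together, m: 0 at rest, at most 0.038. Distance between the pins = 0.041 + this.
- stand_top (a point): Fixed wooden stand, base 75 by 110 mm. Two walls (10 mm thick, 90 mm long along y, 70 mm high) leave a 30 mm slot along y in which the jaws hang; the flange rests on the walls' tops. Point: middle of the slot at the height of the walls' tops. The pliers hang with their y along the stand's y, pin ends 60 mm below this point, the same way round as at the start.
- ring_center (a point): Dark steel snap ring lying flat on the ring rest: 5 mm thick, inner diameter 40.6, outer 53.6 mm, 42 g. Point: its centre, half-way through the thickness. x points to its gap with the two lugs, z up. A back piece (this frame) and two sprung arms, each hinged 30 degrees from the point opposite the gap, 23.5 mm from the centre.
- eye_left (a point): Centre of the eye (8.4 mm square hole through a 14 mm lug, sides turned 42 degrees to the ring's x) of the arm on the ring's +y side, at its upper face. Ring closed: eyes 23 mm to +x and 20.7 mm either side of the centre. Spread to 0.24: eyes 62 mm apart, 19.6 mm to +x; the pins, lying in the outer corners of the eyes, then about 66 mm apart.
- eye_right (a point): Centre of the eye of the arm on the ring's -y side, at its upper face.
- ring_left (a joint): Angle by which the left arm is spread, rad: 0 closed. The ring passes over the spindle's head with both arms at 0.2 or more; at 0.24, a good spread, it clears it by 2 mm all round when the spindle's axis stands 4.5 mm from the ring's centre towards the gap. Above 0.35 it is overstretched and spoilt. Holding an arm at 0.24 takes about 8 N at its eye.
- ring_right (a joint): The same for the right arm. In the groove the spread ring must be drawn towards its gap until its back meets the neck, and led along as it closes (the eyes travel some 3 mm ahead relative to the centre): left behind, its arms clamp the neck off-centre and it stays partly open.
- rest: Fixed flat white ring rest, a disc of 94 mm diameter and 30 mm high, with a low button (32 mm wide, 3 mm high) at its middle inside the ring. Origin at the middle of its underside.
- table_axis (a point): Fixed turntable: black drum (120 mm wide, 40 high), over it a white platter (124 mm) with an upright steel spindle. Point: on the axis, at the drum's top. The platter's top is 12 to 36 mm above it, differing each time and not measured: feel for it. From the platter up: neck (the groove) 40 mm thick, 8 mm high; then a square-edged head 44 mm thick, 22 mm high. Firm; press it with no more than 25 N.
- glue: Bystander: white glue bottle with a nozzle, 36 mm diameter, 95 mm tall; origin at its foot.
- jar: Bystander: open white jar, 64 mm diameter, 70 mm tall; origin at its foot.
- houses: Bystander: white row of model houses, 32 by 90 by 20 mm; origin at its foot.
- washer: Bystander: flat steel washer, 34 mm diameter, 4 mm thick; origin at its foot.
- screwdriver: Bystander: screwdriver lying flat, 140 mm long.
- partsbox: Bystander: open clear box, 100 by 70 by 35 mm; origin at its foot.
- board: Bystander: white board lying flat, 160 by 110 by 6 mm; origin at its foot.
There are look-alikes about, which are no part of the job. Of the things that look like the part that bears ring_center, the middle-sized one is meant. What is shaped like the part that bears table_axis but green is not meant.

How it is judged:
On the way, in this order (a step that is already met when the one before it is completed fails the run):
1. the ring hangs spread on the pliers, lifted off its rest (value of joint each of ring_left, ring_right above 0.12 rad and contact force between pliers and ring above 1 N and z of ring_center in the frame of rest above 0.045 m), for 0.2 s.
2. the ring, spread by the pliers, is around the spindle's axis (value of joint each of ring_left, ring_right above 0.12 rad and contact force between pliers and ring above 1 N and horizontal distance between ring_center and table_axis below 0.01 m and z of ring_center in the frame of table_axis below 0.045 m), for 0.1 s.
3. the ring has contracted into the groove (value of joint each of ring_left, ring_right below 0.04 rad and horizontal distance between ring_center and table_axis below 0.003 m and z of ring_center in the frame of table_axis between 0.012 and 0.0435 m and angle between ring_center's own z axis and vertical below 0.12 rad), for 0.2 s.
At the end, for the whole second after the job is handed in: Ring at rest, closed (arms below 0.04 rad), level within 0.12 rad, centre within 3 mm of the turntable axis and in the groove (12 to 43.5 mm above the drum). Pliers at rest upright (within 0.15 rad) in the stand, grip point within 25 mm of the slot middle in plan, 28 to 40 mm above the walls (all of step 3 and linear speed of each of ring, pliers below 0.01 m/s and horizontal distance between pliers_grip and stand_top below 0.025 m and z of pliers_grip in the frame of stand_top between 0.028 and 0.04 m and angle between pliers_grip's own z axis and vertical below 0.15 rad); the robot touches nothing.
It fails at once if the ring is overstretched (an arm beyond 0.35 rad) (value of joint any of ring_left, ring_right above 0.35 rad).
It fails at once if the ring is pressed on the turntable with more than 30 N (contact force between ring and turntable above 30 N).
It fails at once if the pliers press on the turntable with more than 30 N (contact force between pliers and turntable above 30 N).
It fails at once if the fingers touch the ring (contact force between the fingers and ring above 0.5 N).
It fails at once if a bystander is moved by more than 30 mm (distance of any of glue, jar, houses, washer, screwdriver, partsbox, board from where it was at the start of the episode above 0.03 m).
It also fails if it takes over 72 s, if anything falls off the work surface, if the arm or the gripper's body presses on something with over 40 N, if the wrist force passes 120 N, or if a joint passes its speed limit or range.

### The arm

A 6-joint arm with a two-finger parallel gripper is mounted at the origin on the work surface. World frame = base frame: x ahead of the robot, y to its left, z up, the work surface at z = 0. Lengths are in m, angles in rad, forces in N, time in s.
With the tool pointing down it reaches from about 0.275 to 0.85 m from the base axis. Payload 5.2 kg.
Tool frame: the origin (TCP) lies midway between the tips of the shut fingers; the grasp point (between the pads) lies 19 mm behind it; z points along the fingers, y is the direction in which the jaws open and shut (so a half turn about z gives the same grasp; the last joint's range is limited). The gripper opens to 85 mm and grips with 20 to 120 N. Pads are 22 mm wide; open, the fingers measure 114 mm over their backs; the gripper's body (76 mm by 85 mm) begins 54 mm behind the grasp point. The pads swing forward as they close: fully open they stand 13 mm farther back than shut.
Start: joints at [1.059, 0.259, 1.535, -0, 1.348, -0.203], TCP at [0.167, 0.524, 0.231] pointing down, gripper open.
Joint ranges: [-3.14, 3.14], [-0.91, 2.08], [0.19, 2.58], [-1.22, 4.36], [0.22, 2.71], [-3.12, 3.12]. Speed limits (rad/s): [2.57, 2.57, 3.14, 3.14, 3.14, 3.14].

### API

Orientations are given as a rotation vector (axis times angle).
In Python, from cell import arm gives the robot as it stands.
- The arm moves only by the tool servo_tool, never from a script. Its argument "series" is a list that holds one entry, the list of rows, each a list of 5 numbers: the shift along the world's x, y, z in mm, then the turn about the world's z in rad, then the closure, from 0 (fully open) to 1 (shut). A call has 1 to 5 rows; each row shifts and turns the commanded pose from where the row before left it; what a row does not reach is not made up. A row lasts 1/12 s, in which the tool goes at most 41.7 mm and 7.16 degrees, less where a joint would pass 70% of its speed; a pose out of reach is approached as far as the arm can. A call is refused whole if a number of a shift passes 41.7 or a number of a turn 0.125, either way. A call with a gripper value outside its range is refused whole. The fingers move at their own pace and stop on an object; "force" is the grip in N (left out, the last holds). Time passes only in rows, so rows that do not move let the fingers close. It gives the time, the measured TCP pose, the force and the opening at its end, in the units of the state.
- arm.sense(): the state, without advancing time (a new reading comes with each control period).
- arm.snapshot(name): name is "side" or "top" or "wrist"; returns (picture, depth): 420x560x3 uint8, blue, green, red; 420x560 float32, m along the optical axis (not along the pixel's ray), 0 where there is no reading.
- arm.get_calibration(name): a dict with "mtx" (3x3 intrinsics, pixels), "D" ([k1, k2, p1, p2, k3] as OpenCV has them; the pictures are not rectified), "T" (4x4, takes a point from camera to world coordinates); the wrist camera has in their place "tool_from_camera" (4x4, takes a point from camera to tool coordinates, whose origin is the TCP and whose axes are the flange's). Camera axes: x right, y up, looking along -z (the intrinsics and any distortion apply to the point x, -y, -z); pixel columns grow to the right and rows downward; lengths in m; the calibration is good to about 2 mm. A picture is of the moment at which its call begins: read the wrist's pose just before it. get_calibration takes no time and is no camera call.
- arm.close_job(): hands the job in, once; it reports no verdict.
The state is a dict: "clock": time; "joint_pos": joint angles; "qd": joint speeds; "joint_torque": joint torques, N m; "tcp_pos": TCP position; "orientation": TCP orientation; "contact_force": force on the tool from outside, world axes, zero at the start; "ft_torque": the same for the moment, N m; "finger_gap": finger opening in m.
Only numpy, scipy, OpenCV 4.12 (cv2) and the standard library are available. Lean on these libraries where they do the work, as an engineer would, in place of code of your own. Each camera call takes 0.05 s, during which the arm holds its last target.

## Working session

There is one attempt and no reset: what is moved stays moved. The work goes in short steps, Python scripts to look and compute and a tool call to move; the robot and the scene stay as the last step left them, time stands still between calls to the robot, and variables do not carry over. Pictures are saved under pics/ and viewed, and the job is handed in when it is done.

Besides the shell and the picture viewer there is one more tool, called after "Emit:" as name([rows], argument=value, ...), one row to a line, values as JSON. servo_tool: Moves the arm, as the interface text tells. Its arguments: {"type":"object","properties":{"series":{"type":"array","items":{"type":"array","items":{"type":"array","items":{"type":"number"}}}},"force":{"type":"number"}},"required":["series"]}

```bash
ls; mkdir -p pics; python3 - <<'E'
from cell import arm
import cv2
print(arm.sense())
for n in ("side","top","wrist"):
    p,d=arm.snapshot(n); cv2.imwrite(f"pics/{n}0.png",p)
    import numpy as np; np.save(f"pics/{n}0.npy",d)
    c=arm.get_calibration(n); print(n,c)
E
```

```text
pics
{'clock': 0.0, 'joint_pos': array([ 1.05922875e+00,  2.59314007e-01,  1.53611351e+00, -1.70755403e-06,
        1.34800498e+00, -2.02812213e-01]), 'qd': array([ 1.13952197e-03, -9.43173337e-04,  2.01402396e-03,  1.72523870e-03,
        5.23491314e-04, -5.76070277e-05]), 'joint_torque': array([ 1.21034071e-03, -4.46026504e+01, -2.90573502e+01, -1.39165459e-04,
        1.16538611e-02, -2.80161191e-05]), 'tcp_pos': array([0.16684281, 0.52351231, 0.23047809]), 'orientation': array([-4.82968224e-01, -3.10359583e+00,  2.70797532e-03]), 'contact_force': array([ 0.55396379, -0.36136972,  0.25385542]), 'ft_torque': array([ 0.02645649, -0.01245509, -0.00503502]), 'finger_gap': 0.08510397009394373}
side {'mtx': array([[483.55135133,   0.        , 281.54337106],
       [  0.        , 483.55135133, 211.85378118],
       [  0.        ,   0.        ,   1.        ]]), 'D': array([-0.10026372,  0.        ,  0.        ,  0.        ,  0.        ]), 'T': array([[ 0.98842492,  0.09418248, -0.11893625,  0.37645824],
       [-0.15038881,  0.71153963, -0.68636328, -0.72736535],
       [ 0.01998446,  0.6
[... 505 characters left out ...]
  0.97822376,  1.60730305],
       [ 0.        ,  0.        ,  0.        ,  1.        ]])}
wrist {'mtx': array([[297.56807404,   0.        , 278.69416138],
       [  0.        , 297.56807404, 210.55970121],
       [  0.        ,   0.        ,   1.        ]]), 'D': array([-0.00795523,  0.        ,  0.        ,  0.        ,  0.        ]), 'tool_from_camera': array([[-1.09390776e-03,  9.45598325e-01,  3.25334613e-01,
         8.32169980e-02],
       [ 9.99999400e-01,  1.01686528e-03,  4.06845726e-04,
        -3.65592439e-04],
       [ 5.38911642e-05,  3.25334863e-01, -9.45598871e-01,
        -1.42491379e-01],
       [ 0.00000000e+00,  0.00000000e+00,  0.00000000e+00,
         1.00000000e+00]])}
```

View pics/side0.png

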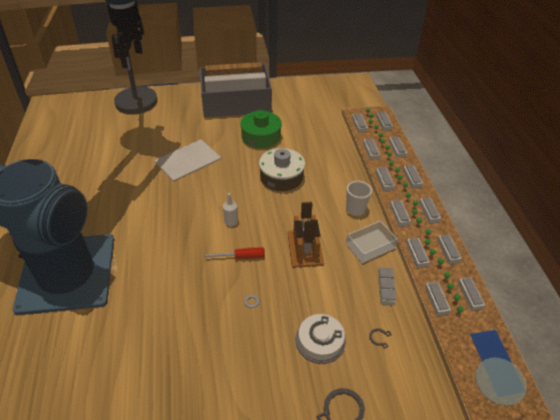

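View pics/top0.png

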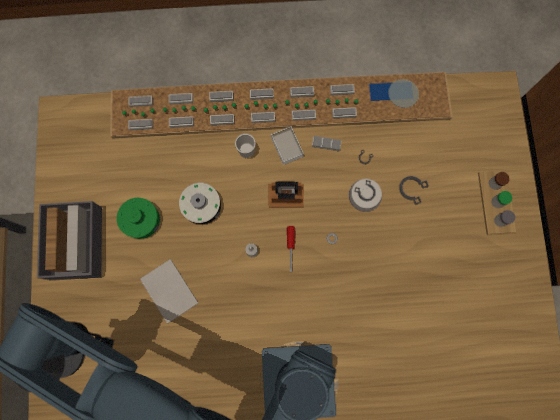

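View pics/wrist0.png

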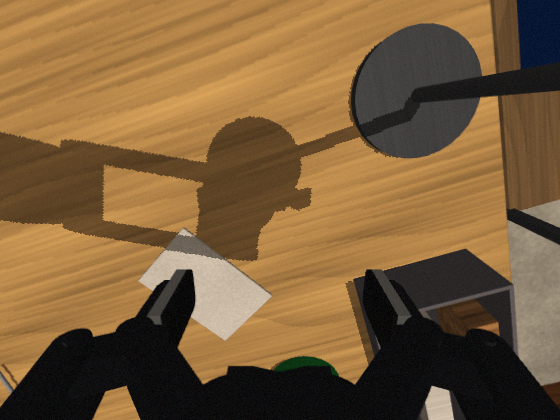

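Look-alikes, as pixels in the top image:
- **Rings:** small at (365,157), middle-sized on the white rest at (366,192), large at (412,187). The middle-sized one, lying on the rest, is meant.
- **Turntables:** green at (137,218), white platter at (200,202). The white one is meant.

Next I'll check both in enlarged crops and take measurements.

```bash
cat > h.py <<'E'
import numpy as np, cv2
from cell import arm
from scipy.spatial.transform import Rotation as R
def camT(n,st=None):
    c=arm.get_calibration(n)
    if n=="wrist":
        T=np.eye(4);T[:3,:3]=R.from_rotvec(st["orientation"]).as_matrix();T[:3,3]=st["tcp_pos"]
        return c,T@c["tool_from_camera"]
    return c,c["T"]
def cloud(n,d,st=None):
    c,T=camT(n,st); h,w=d.shape
    u,v=np.meshgrid(np.arange(w),np.arange(h))
    p=cv2.undistortPoints(np.stack([u,v],-1).reshape(-1,1,2).astype(np.float64),c["mtx"],c["D"]).reshape(h,w,2)
    P=np.stack([p[...,0]*d,-p[...,1]*d,-d],-1)
    W=P@T[:3,:3].T+T[:3,3]; W[d<=0]=np.nan
    return W
def ray(n,u,v,z,st=None):
    c,T=camT(n,st)
    p=cv2.undistortPoints(np.array([[[u,v]]],float),c["mtx"],c["D"]).reshape(2)
    r=T[:3,:3]@np.array([p[0],-p[1],-1]); o=T[:3,3]
    return o+r*(z-o[2])/r[2]
def proj(n,P,st=None):
    c,T=camT(n,st); P=np.atleast_2d(P)
    Q=(P-T[:3,3])@T[:3,:3]; Q=Q*np.array([1,-1,-1])
    return cv2.projectPoints(Q,np.zeros(3),np.zeros(3),c["mtx"],c["D"])[0].reshape(-1,2)
def crop(n,img,name,u0,u1,v0,v1,s):
    cv2.imwrite(f"pics/{name}.png",cv2.resize(img[v0:v1,u0:u1],None,fx=s,fy=s,interpolation=cv2.INTER_CUBIC))
E
python3 - <<'E'
from h import *
for n in ("top","side"):
    d=np.load(f"pics/{n}0.npy"); W=cloud(n,d)
    img=cv2.imread(f"pics/{n}0.png")
    for (u,v,l) in {"top":[(200,202,'spindle'),(187,192,'plat'),(285,195,'pliers'),(366,192,'ring'),(352,195,'rest'),(330,260,'table')],"side":[(282,155,'sp'),(270,165,'plat'),(305,225,'pl'),(321,335,'btn'),(308,345,'rest'),(150,300,'table')]}[n]:
        print(n,l,np.round(W[v,u],4))
a=cv2.imread("pics/side0.png")
crop("side",a,"c_ring",270,400,290,420,4.6)
crop("side",a,"c_pl",260,360,190,280,6)
a=cv2.imread("pics/top0.png")
crop("top",a,"c_top",150,450,130,240,2.6)
E
```

```text
top spindle [0.5365 0.2614 0.0821]
top plat [0.5772 0.3045 0.0515]
top pliers [0.5433 0.0081 0.0784]
top ring [ 0.5485 -0.2424  0.0332]
top rest [ 0.5417 -0.1985  0.0327]
top table [ 0.3499 -0.1183 -0.0011]
side sp [0.5439 0.2572 0.0819]
side plat [0.5115 0.2539 0.0536]
side pl [ 0.5499 -0.0312  0.1184]
side btn [ 0.5461 -0.2537  0.0325]
side rest [ 0.5161 -0.2719  0.0324]
side table [ 0.1977 -0.1011  0.0008]
```

View pics/c_ring.png

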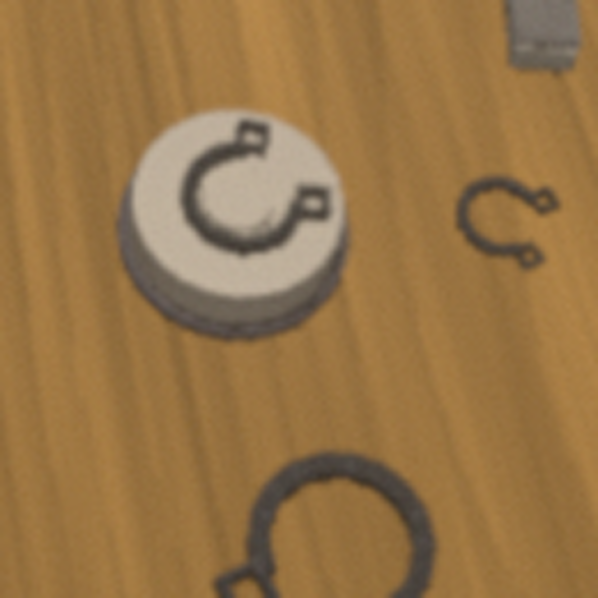

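View pics/c_pl.png

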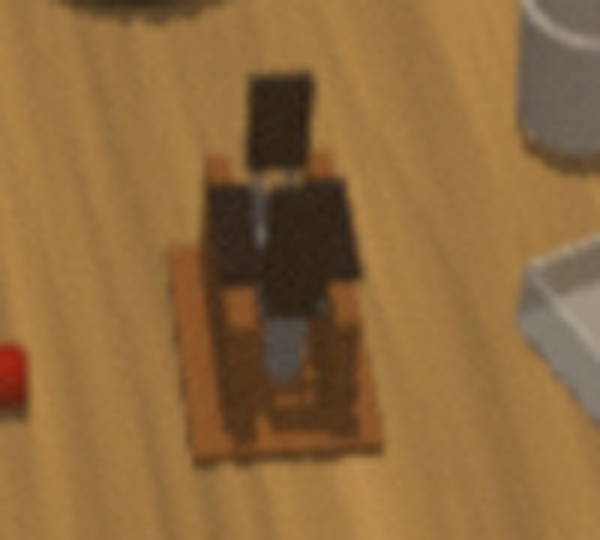

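View pics/c_top.png

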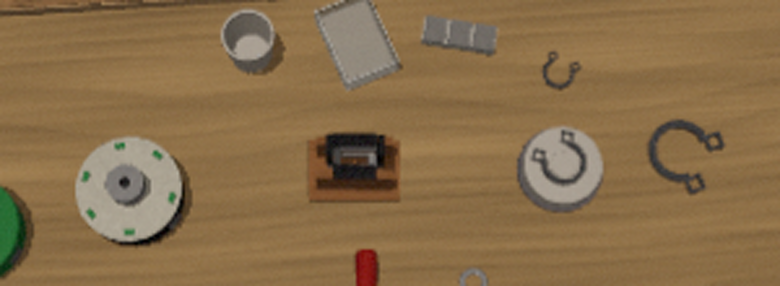

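```bash
python3 - <<'E'
from h import *
f=lambda u,v,z:np.round(ray("top",150+u/2.6,130+v/2.6,z)*1000,1)
print("eyes",f(567,136,.035),f(540,156,.035))
print("spindle",f(124.5,183,.082), "rest",f(562,168,.03))
print("stand corners",[f(u,v,.0) for u,v in((308,140),(400,137),(400,202),(307,202))])
s=lambda u,v,z:np.round(ray("side",270+u/4.6,290+v/4.6,z)*1000,1)
print("side eyes",s(252,136,.035),s(313,203,.035))
for n in("top","side"):
    W=cloud(n,np.load(f"pics/{n}0.npy")).reshape(-1,3)*1000
    m=(W[:,2]>107)&(W[:,2]<130)&(abs(W[:,0]-540)<60)&(abs(W[:,1])<60)
    print(n,"handles",m.sum()); 
    for k in(1,-1):
        q=W[m&(k*(W[:,1]-5)>0)]; print(q.min(0),q.max(0),q.mean(0)) if len(q) else 0
    m=(W[:,2]>74)&(W[:,2]<92)&(np.hypot(W[:,0]-540,W[:,1]-259)<40); q=W[m]; print("sp",m.sum(),np.median(q,0),q.min(0),q.max(0))
E
```

```text
eyes [ 578.3 -251.4   35. ] [ 555.9 -217.1   35. ]
spindle [541.8 267.6  82. ] rest [ 540.9 -242.7   30. ]
stand corners [array([601.1,  56.2,   0. ]), array([598.1, -55.3,   0. ]), array([517.8, -49.7,   0. ]), array([524.5,  61.7,   0. ])]
side eyes [ 560.6 -221.1   35. ] [ 580.  -258.1   35. ]
top handles 54
[550.23802498  29.95117708 107.32592835] [571.80798504  37.25695805 129.72158675] [560.25236157  33.79441187 123.71653394]
[545.64982783 -27.95657835 110.46592076] [569.60041371 -20.7390503  128.73118245] [557.04365343 -24.32678327 123.12088742]
sp 169 [541.85501805 267.98223679  82.72768198] [519.9943374  247.07867125  74.6349238 ] [562.32696545 288.69418152  91.54365108]
side handles 186
[552.05790428  21.83637287 107.05182015] [576.6410695   34.3044136  128.92599622] [563.14224229  26.76460474 118.97819466]
[548.37749171 -34.93337768 107.55865184] [572.93801913 -23.71884089 127.98986371] [560.19076454 -30.65619667 119.49466217]
sp 177 [543.91419452 259.94660833  82.10675367] [523.17651376 238.94938694  74.03841852] [565.96952257 288.50647848  87.40367521]
```

Emit:
servo_tool([
  [[30,-22,0,0.074,0],[30,-22,0,0.074,0],[30,-22,0,0.074,0],[30,-22,0,0.074,0],[30,-22,0,0.074,0]],
])

```text
clock: 0.57
tcp_pos: [0.318, 0.4128, 0.2311]
orientation: [0.103, -3.14, 0.0]
contact_force: [0.2, -0.1, -0.8]
finger_gap: 0.0852
```

Emit:
servo_tool([
  [[30,-22,0,0.074,0],[30,-22,0,0.074,0],[30,-22,0,0.074,0],[30,-22,0,0.074,0],[30,-22,0,0.074,0]],
])

```text
clock: 0.98
tcp_pos: [0.4682, 0.3026, 0.2311]
orientation: [0.677, -3.067, -0.0]
contact_force: [1.1, 1.0, -0.0]
finger_gap: 0.0856
```

Emit:
servo_tool([
  [[30,-22,0,0.074,0],[30,-22,0,0.074,0],[0,0,0,0,0],[0,0,0,0,0]],
])

```text
clock: 1.32
tcp_pos: [0.5284, 0.2583, 0.2304]
orientation: [0.891, -3.011, 0.0]
contact_force: [0.4, 0.2, -0.2]
finger_gap: 0.0855
```

```bash
cat >> h.py <<'E'
def look(name):
    st=arm.sense(); p,d=arm.snapshot("wrist")
    cv2.imwrite(f"pics/{name}.png",p); np.savez(f"pics/{name}.npz",d=d,tcp=st["tcp_pos"],rv=st["orientation"])
    return st,p,d
def load(name):
    z=np.load(f"pics/{name}.npz"); return {"tcp_pos":z["tcp"],"orientation":z["rv"]},z["d"]
def yaw(st):
    y=R.from_rotvec(st["orientation"]).as_matrix()[:,1]; return np.degrees(np.arctan2(y[1],y[0]))
def brief():
    s=arm.sense(); print(round(s["clock"],2),np.round(s["tcp_pos"]*1000,1),"yaw",round(yaw(s),2),"F",np.round(s["contact_force"],1),"M",np.round(s["ft_torque"],2),"gap",round(s["finger_gap"]*1000,1),"z",np.round(R.from_rotvec(s["orientation"]).as_matrix()[:,2],3))
    return s
E
python3 - <<'E'
from h import *
brief(); look("w_sp")
E
```

```text
1.32 [528.4 258.3 230.4] yaw 122.96 F [ 0.4  0.2 -0.2] M [ 0.05 -0.03  0.02] gap 85.5 z [-0.001 -0.    -1.   ]
```

View pics/w_sp.png

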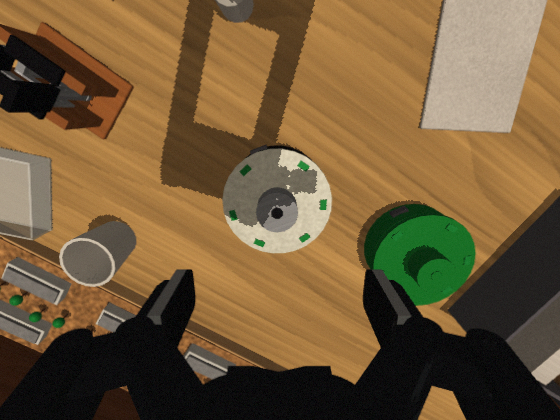

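Wrist view: the white platter with green spots has its spindle head at (277,209). The green look-alike is at right, and the pliers stand is at upper left (70,80). Next, the ring.

```bash
python3 - <<'E'
from h import *
a=cv2.imread("pics/w_sp.png"); crop("w",a,"w_spc",215,340,135,260,4.7)
E
```

```text
(no output)
```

View pics/w_spc.png

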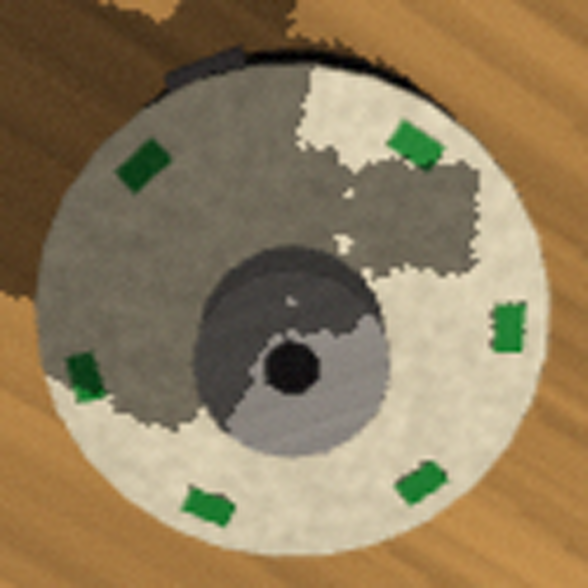

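Emit:
servo_tool([
  [[0,-40,0,0,0],[0,-40,0,0,0],[0,-40,0,0,0],[0,-40,0,0,0],[0,-40,0,0,0]],
])

```text
clock: 1.78
tcp_pos: [0.5258, 0.0601, 0.2314]
orientation: [-0.9, 3.01, 0.001]
contact_force: [0.6, -0.4, -0.5]
finger_gap: 0.0856
```

Emit:
servo_tool([
  [[0,-40,0,0,0],[0,-40,0,0,0],[0,-40,0,0,0],[0,-40,0,0,0],[0,-40,0,0,0]],
])

```text
clock: 2.2
tcp_pos: [0.5264, -0.1399, 0.2316]
orientation: [-0.899, 3.01, 0.001]
contact_force: [1.4, -0.2, 0.8]
finger_gap: 0.0856
```

Emit:
servo_tool([
  [[0,-40,0,0,0],[0,-40,0,0,0],[0,-36,0,0,0],[0,0,0,0,0],[0,0,0,0,0]],
])

```text
clock: 2.62
tcp_pos: [0.5268, -0.2562, 0.2308]
orientation: [0.894, -3.011, -0.002]
contact_force: [-0.4, 0.4, -0.4]
finger_gap: 0.0856
```

```bash
python3 - <<'E'
from h import *
brief(); st,a,d=look("w_ring"); crop("w",a,"w_ringc",215,340,135,260,4.7)
E
```

```text
2.62 [ 526.8 -256.2  230.8] yaw 123.05 F [-0.4  0.4 -0.4] M [ 0.01 -0.03  0.01] gap 85.6 z [-0.001  0.001 -1.   ]
```

View pics/w_ring.png

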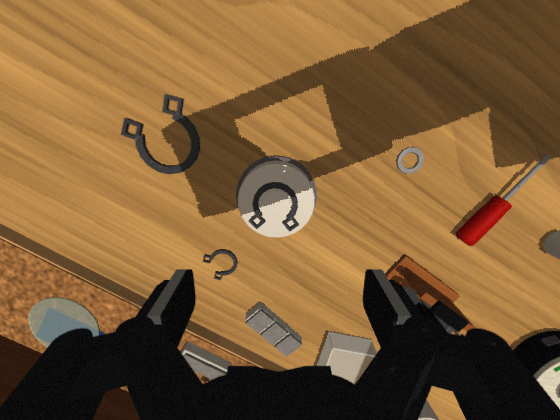

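View pics/w_ringc.png

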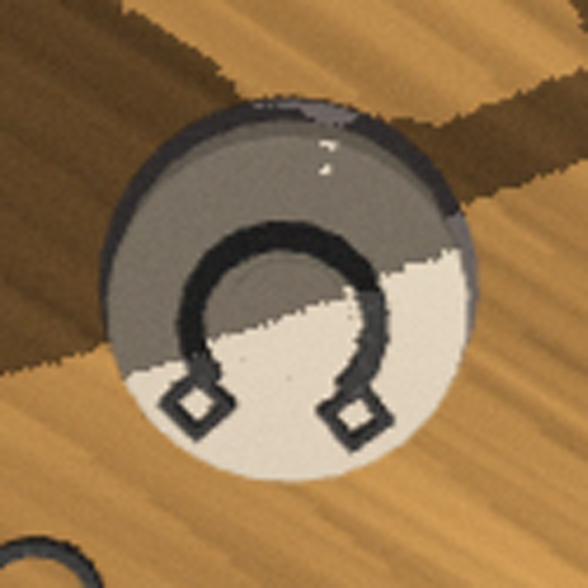

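Ring on rest: eyes at about (257,221) and (291,223), back at (275,185). It is clearly between the large ring (167,140) and the small one (221,263) in size. Next, the pliers.

Emit:
servo_tool([
  [[3,36,0,-0.09,0],[3,36,0,-0.09,0],[3,36,0,-0.09,0],[3,36,0,-0.09,0],[3,36,0,-0.09,0]],
])

```text
clock: 3.08
tcp_pos: [0.5413, -0.0716, 0.2316]
orientation: [-0.199, 3.135, 0.001]
contact_force: [0.9, 0.2, 0.9]
finger_gap: 0.0854
```

Emit:
servo_tool([
  [[2,38,0,-0.09,0],[2,38,0,-0.09,0],[0,0,0,0,0],[0,0,0,0,0]],
])

```text
clock: 3.42
tcp_pos: [0.545, 0.0045, 0.2317]
orientation: [-0.068, -3.141, -0.001]
contact_force: [-0.2, -1.1, 0.4]
finger_gap: 0.0856
```

```bash
python3 - <<'E'
from h import *
brief(); st,a,d=look("w_pl"); crop("w",a,"w_plc",200,360,135,285,4)
E
```

```text
3.42 [545.    4.5 231.7] yaw 87.53 F [-0.2 -1.1  0.4] M [-0.05  0.01  0.01] gap 85.6 z [-0.  0. -1.]
```

View pics/w_plc.png

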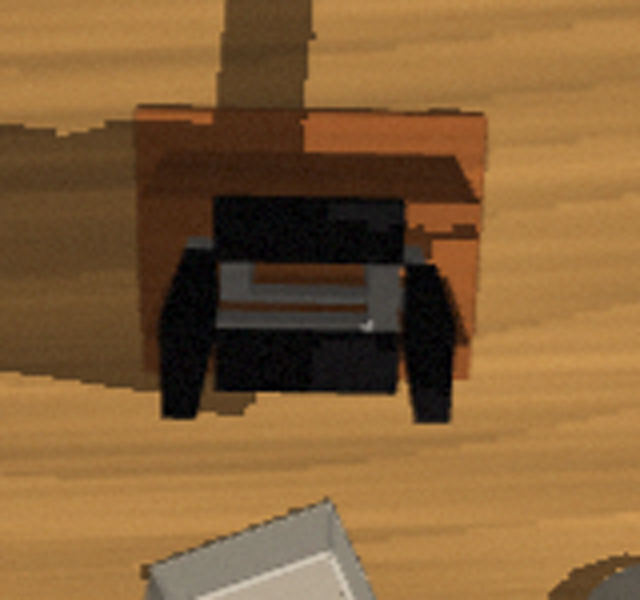

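```bash
python3 - <<'E'
from h import *
def T(st):
    M=np.eye(4);M[:3,:3]=R.from_rotvec(st["orientation"]).as_matrix();M[:3,3]=st["tcp_pos"];return M
st,d=load("w_pl"); W=cloud("wrist",d,st)
Tt=np.linalg.inv(T(st))
z=W[...,2]
reg=np.zeros(d.shape,bool); reg[150:260,225:330]=1
print("handle top z",np.nanpercentile(z[reg],[98,99.5]))
m=reg&(z>0.1225)&(z<0.13)
n,l,s,c=cv2.connectedComponentsWithStats(m.astype(np.uint8))
for i in range(1,n):
    if s[i,4]<30: continue
    q=W[l==i]*1000; print(s[i],np.round(q.min(0),1),np.round(q.max(0),1),np.round(q.mean(0),1), "minrect",cv2.minAreaRect(q[:,:2].astype(np.float32)))
# walls top
m=reg&(z>0.064)&(z<0.078); q=W[m]*1000; print(len(q), q.min(0),q.max(0))
# ring eyes
st,d=load("w_ring"); px=lambda u,v:(215+(u+.5)/4.7-.5,135+(v+.5)/4.7-.5)
W=cloud("wrist",d,st); print("rest top z",np.nanmedian(W[225:235,268:282,2]), "ring top", W[185,275], W[200,255])
e=[ray("wrist",*px(*p),.035,st)*1000 for p in((198,404),(356,412))]; print("eyes R,L",np.round(e,1),np.linalg.norm(e[1]-e[0]), "yaw",np.degrees(np.arctan2(*(e[1]-e[0])[1::-1])))
# spindle
st,d=load("w_sp"); W=cloud("wrist",d,st); 
print("plat z",np.nanmedian(W[225:240,300:320,2]),"head z",np.nanmedian(W[212:228,272:290,2]), "drum?")
# head top circle: bottom, left,right extents
print("hole",ray("wrist",*px(292,367),.082,st)*1000)
for zz,pp in((.082,[(289,456),(388,362),(194,360)]),(.052,[(293,556),(548,310),(38,310),(293,64)])):
    print(zz,[np.round(ray("wrist",*px(*p),zz,st)*1000,1) for p in pp])
E
```

```text
handle top z [0.12582486 0.12655526]
[239 213  10  27 240] [548.8 -32.6 122.6] [573.7 -23.5 127.4] [560.6 -28.  125.8] minrect ((561.3831787109375, -28.08380126953125), (8.017533302307129, 24.97471046447754), 87.01545715332031)
[303 215  11  26 240] [552.7  24.9 122.7] [576.7  34.1 128.2] [564.2  29.5 125.7] minrect ((564.6254272460938, 29.619359970092773), (8.161252975463867, 24.304914474487305), 86.3395004272461)
2345 [534.56626514 -45.13208991  64.01452959] [591.32507163  46.79416317  77.98588435]
rest top z 0.029907952950069955 ring top [ 0.53055711 -0.25940407  0.03523781] [ 0.55905792 -0.26935907  0.03457633]
eyes R,L [[ 580.1 -254.    35. ]
 [ 559.7 -218.4   35. ]] 40.984012973531684 yaw 119.86377970814634
plat z 0.05284184851319515 head z 0.08296039036853914 drum?
hole [545.694724   266.37299387  82.        ]
0.082 [array([563.9, 277.3,  82. ]), array([533.2, 283.5,  82. ]), array([556. , 247.4,  82. ])]
0.052 [array([597.5, 299.8,  52. ]), array([509.1, 315.6,  52. ]), array([575.5, 212.9,  52. ]), array([493.4, 232.7,  52. ])]
```

```bash
python3 - <<'E'
from h import *
from scipy.optimize import least_squares
st,d=load("w_sp"); W=cloud("wrist",d,st)*1000; z=W[...,2]
reg=np.zeros(d.shape,bool); reg[135:260,215:340]=1
for nm,m,r in(("plat",reg&(z>46),62),("head",reg&(z>72),22)):
    m=cv2.morphologyEx(m.astype(np.uint8),cv2.MORPH_OPEN,np.ones((3,3)))
    c=max(cv2.findContours(m,cv2.RETR_EXTERNAL,cv2.CHAIN_APPROX_NONE)[0],key=len)[:,0]
    zz=52.5 if nm=="plat" else 82.5
    q=np.array([ray("wrist",u,v,zz/1000,st)*1000 for u,v in c])
    f=least_squares(lambda p:np.hypot(q[:,0]-p[0],q[:,1]-p[1])-p[2],[545,266,r],loss="soft_l1")
    print(nm,f.x,np.std(f.fun))
a=cv2.imread("pics/w_sp.png").astype(int).sum(2)
m=(a<90); m[:200]=0;m[220:]=0;m[:,:265]=0;m[:,290:]=0
v,u=np.nonzero(m); print(len(u),u.mean(),v.mean(),ray("wrist",u.mean(),v.mean(),.0825,st)*1000)
# ring: eyes bright centroids
b=cv2.imread("pics/w_ring.png").astype(int).sum(2)
for u0,v0 in((257,221),(291,223)):
    w=b[v0-3:v0+4,u0-3:u0+4]; print(w)
# ring outline by darkness on the rest
E
```

```text
plat [545.2920311  265.72372687  61.24373132] 0.5129853459550233
head [544.50766614 265.35481903  21.8667789 ] 0.6807079809630058
81 276.65432098765433 212.76543209876544 [545.65862703 266.25523574  82.5       ]
[[178 355 566 606 370 213 180]
 [446 590 616 612 606 382 212]
 [594 612 622 608 617 600 349]
 [562 618 608 613 610 416 233]
 [217 572 610 613 614 326 129]
 [100 207 560 604 342 160 171]
 [158 100 234 246 153 171 181]]
[[194 190 368 575 327 178 175]
 [362 577 599 613 532 280 178]
 [581 616 613 614 612 358 188]
 [615 616 615 617 612 604 324]
 [578 618 617 613 616 351 129]
 [221 576 618 390 243 131 118]
 [124 336 270 143 121 173 186]]
```

Emit:
servo_tool([
  [[8,-2,-30,-0.012,0],[8,-2,-30,0,0],[2,0,-25,0,0],[0,0,-20,0,0],[0,0,0,0,0]],
])

```text
clock: 3.88
tcp_pos: [0.5608, -0.0043, 0.1219]
orientation: [-0.099, -3.132, -0.002]
contact_force: [-0.4, 0.6, 0.2]
finger_gap: 0.0851
```

```bash
python3 - <<'E'
from h import *
brief()
E
```

```text
3.88 [560.8  -4.3 121.9] yaw 86.39 F [-0.4  0.6  0.2] M [-0.01  0.03  0.02] gap 85.1 z [-0.008  0.002 -1.   ]
```

Emit:
servo_tool([
  [[0,0,0,0,0],[0,0,0,0,0]],
])

```text
clock: 4.05
tcp_pos: [0.5648, -0.0047, 0.1276]
orientation: [0.099, 3.138, -0.001]
contact_force: [0.9, -0.4, 1.2]
finger_gap: 0.0852
```

```bash
python3 - <<'E'
from h import *
s=brief();print(s["qd"])
st,a,d=look("w_pl2");s=brief();print(s["qd"])
E
```

```text
4.05 [564.8  -4.7 127.6] yaw 86.38 F [ 0.9 -0.4  1.2] M [ 0.04 -0.07 -0.03] gap 85.2 z [ 0.002 -0.    -1.   ]
[ 0.00371097 -0.01556656 -0.0181605   0.00041217 -0.00486574  0.00161144]
4.1 [565.2  -4.6 128.1] yaw 86.39 F [0.9 0.1 1.1] M [ 0.05 -0.02 -0.05] gap 85.2 z [ 0.003 -0.001 -1.   ]
[ 0.00363204 -0.0088629  -0.00326281  0.00077571 -0.00464806  0.0030282 ]
```

View pics/w_pl2.png

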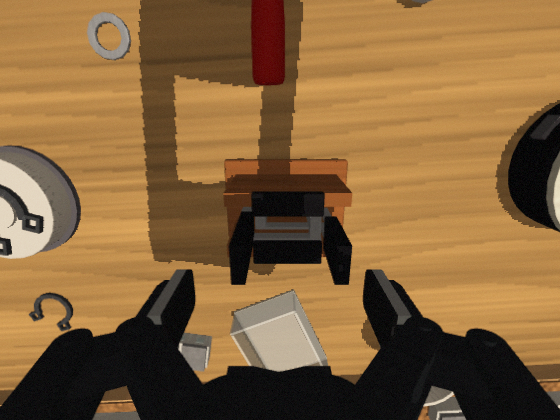

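```bash
cat >> h.py <<'E'
def handles(name,box,zlo,zhi):
    st,d=load(name); W=cloud("wrist",d,st)*1000; z=W[...,2]
    m=np.zeros(d.shape,bool); u0,u1,v0,v1=box; m[v0:v1,u0:u1]=1
    m&=(z>zlo)&(z<zhi); n,l,s,c=cv2.connectedComponentsWithStats(m.astype(np.uint8)); o=[]
    for i in range(1,n):
        if s[i,4]<40: continue
        q=W[l==i]; r=cv2.minAreaRect(q[:,:2].astype(np.float32)); print(s[i],np.round(q.mean(0),1),np.round(r[0],1),np.round(r[1],1)); o.append(np.array(r[0]))
    return o
E
python3 - <<'E'
from h import *
o=handles("w_pl2",(225,360,180,290),121,131)
print((o[0]+o[1])/2,np.degrees(np.arctan2(*(o[1]-o[0])[::-1])))
E
```

```text
[229 241  17  44 670] [560.1 -27.8 125.6] [561.3 -28.1] [ 8.2 25.3]
[333 241  19  44 704] [563.8  29.4 125.5] [564.9  29.6] [ 8.4 24.6]
[563.06835938   0.74200344] 86.43716756750084
```

Emit:
servo_tool([
  [[-1,3,0,0,0],[-1,2.5,-10,0,0],[0,0,-20,0,0],[0,0,-15,0,0],[0,0,-4,0,0]],
])

```text
clock: 4.52
tcp_pos: [0.5605, 0.0022, 0.0752]
orientation: [-0.098, -3.137, -0.001]
contact_force: [-0.1, 0.5, 0.3]
finger_gap: 0.0852
```

Emit:
servo_tool([
  [[0,0,0,0,0],[0,0,0,0,0],[0,0,0,0,0]],
])

```text
clock: 4.77
tcp_pos: [0.5629, 0.0014, 0.0783]
orientation: [0.098, 3.138, -0.0]
contact_force: [-0.2, 0.5, 0.4]
finger_gap: 0.0852
```

```bash
python3 - <<'E'
from h import *
brief()
E
```

```text
4.77 [562.9   1.4  78.3] yaw 86.41 F [-0.2  0.5  0.4] M [-0.01  0.05  0.01] gap 85.2 z [ 0.002 -0.    -1.   ]
```

Emit:
servo_tool([
  [[0,0,0,0,0.1],[0,0,0,0,0.15],[0,0,0,0,0.2],[0,0,0,0,0.2],[0,0,0,0,0.2]],
], force=60)

```text
clock: 5.18
tcp_pos: [0.5623, 0.0015, 0.0775]
orientation: [0.099, 3.14, -0.0]
contact_force: [0.7, -0.2, 0.4]
finger_gap: 0.0686
```

Emit:
servo_tool([
  [[0,0,0,0,0.23],[0,0,0,0,0.25],[0,0,0,0,0.25]],
])

```text
clock: 5.43
tcp_pos: [0.5623, 0.0008, 0.0779]
orientation: [0.098, 3.14, -0.002]
contact_force: [-2.6, -3.0, 6.0]
finger_gap: 0.0645
```

```bash
python3 - <<'E'
from h import *
brief()
E
```

```text
5.43 [562.3   0.8  77.9] yaw 86.41 F [-2.6 -3.   6. ] M [-0.41  0.39  0.06] gap 64.5 z [ 0.    -0.001 -1.   ]
```

Emit:
servo_tool([
  [[0,0,5,0,0.25],[0,0,10,0,0.25],[0,0,20,0,0.25],[0,0,25,0,0.25],[0,0,20,0,0.25]],
])

```text
clock: 5.85
tcp_pos: [0.5622, 0.0018, 0.159]
orientation: [0.099, 3.14, 0.001]
contact_force: [1.6, -0.5, -1.2]
finger_gap: 0.064
```

Emit:
servo_tool([
  [[0,0,15,0,0.25],[0,0,0,0,0.25],[0,0,0,0,0.25]],
])

```text
clock: 6.1
tcp_pos: [0.5626, 0.0016, 0.1732]
orientation: [0.098, 3.138, -0.0]
contact_force: [-0.4, 0.1, -2.5]
finger_gap: 0.0642
```

```bash
python3 - <<'E'
from h import *
brief(); look("w_h1"); p,d=arm.snapshot("side"); cv2.imwrite("pics/s_h1.png",p); crop("s",p,"s_h1c",240,380,150,290,4.2)
E
```

```text
6.1 [562.6   1.6 173.2] yaw 86.41 F [-0.4  0.1 -2.5] M [-0.03 -0.03  0.04] gap 64.2 z [ 0.002 -0.    -1.   ]
```

View pics/w_h1.png

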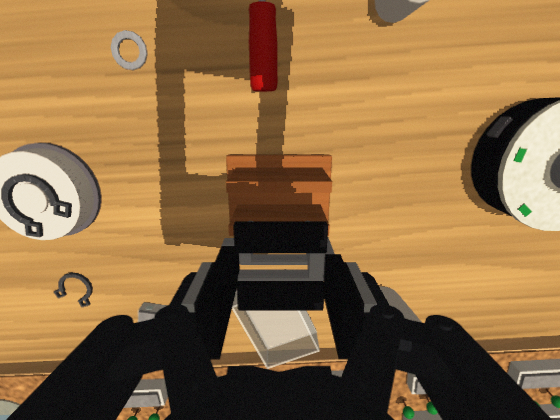

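View pics/s_h1c.png

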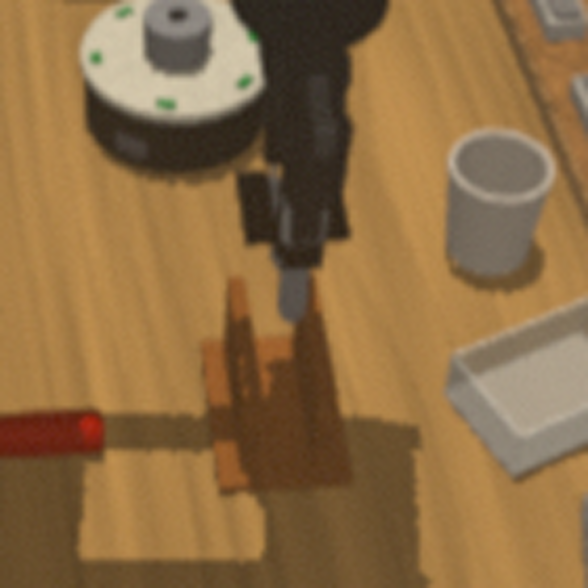

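```bash
python3 - <<'E'
from h import *
st,d=load("w_h1"); W=cloud("wrist",d,st)
M=R.from_rotvec(st["orientation"]).as_matrix(); Q=(W-st["tcp_pos"])@M*1000
for v in (228,234,240,246,252,290,300):
    r=Q[v,215:345]; ok=(r[:,2]<20)&(r[:,2]>-60)
    u=np.nonzero(ok)[0]; print(v, 215+u.min(),215+u.max(), np.round(r[u.min()],1),np.round(r[u.max()],1), "mid z",np.round(np.nanmedian(r[ok],0),1))
for v in range(214,312,4): print(v,np.round(Q[v,281],1),end=" ")
E
```

```text
228 233 327 [ 24.  -24.5   1.9] [24.1 24.6  1.5] mid z [23.9 -0.2  2.1]
234 234 327 [ 20.4 -24.2   2.3] [20.2 25.   2.6] mid z [20.5  0.1  2. ]
240 223 326 [ 11.2 -32.9  14.9] [16.7 24.7  2.7] mid z [17.  -2.6  2.2]
246 221 331 [ 11.1 -32.6   7.2] [ 6.5 30.2 16.6] mid z [13.5 -2.   2.1]
252 219 333 [ 11.1 -32.3  -0.2] [ 5.9 30.3  9.9] mid z [ 9.9 -2.   2. ]
290 215 344 [ 11.2 -27.3 -35.4] [ 11.1  26.8 -35.3] mid z [-13.8   0.4   1.8]
300 215 344 [ 10.7 -26.1 -41.5] [ 10.9  25.5 -41.9] mid z [-20.4   0.4   1.7]
214 [-14.5   1.6 131.6] 218 [-14.8   1.5 121.2] 222 [26.   0.6  5.5] 226 [25.   0.6  2.1] 230 [23.4  0.6  0.7] 234 [20.4  0.6  2.3] 238 [18.1  0.6  2.2] 242 [15.9  0.6  1.9] 246 [13.3  0.6  2.6] 250 [10.6  0.6  3.2] 254 [-5.9  0.9 30.5] 258 [-6.1  0.8 25.3] 262 [-6.6  0.8 21.1] 266 [-95.7   2.  173.4] 270 [-9.7  0.8 16.8] 274 [-9.8  0.7 12.3] 278 [-9.9  0.7  8. ] 282 [-11.4   0.7   6.3] 286 [-11.9   0.7   2.9] 290 [-13.6   0.7   1.5] 294 [-16.8   0.7   2.3] 298 [-19.1   0.7   1.7] 302 [-21.7   0.7   1.6] 306 [-25.    0.7   2.5] 310 [-27.7   0.7   2.4]
```

Emit:
servo_tool([
  [[1,-30,0,0.083,0.25],[1,-36,0,0.083,0.25],[1,-36,0,0.083,0.25],[1,-36,0,0.083,0.25],[1,-36,0,0.083,0.25]],
])

```text
clock: 6.62
tcp_pos: [0.5661, -0.1734, 0.1705]
orientation: [0.557, -3.089, -0.003]
contact_force: [1.4, -0.4, -1.5]
finger_gap: 0.0647
```

Emit:
servo_tool([
  [[1,-36,-10,0.083,0.25],[0,-28,-20,0.083,0.25],[0,0,-15,0,0.25],[0,0,0,0,0.25],[0,0,0,0,0.25]],
])

```text
clock: 7.03
tcp_pos: [0.5665, -0.2356, 0.1249]
orientation: [0.802, -3.034, -0.007]
contact_force: [-0.9, 0.6, -1.3]
finger_gap: 0.0643
```

```bash
python3 - <<'E'
from h import *
brief(); st,a,d=look("w_r2"); crop("w",a,"w_r2c",190,370,150,310,4.2)
E
```

```text
7.03 [ 566.5 -235.6  124.9] yaw 119.61 F [-0.9  0.6 -1.3] M [-0.02  0.05  0.02] gap 64.3 z [-0.005  0.004 -1.   ]
```

View pics/w_r2c.png

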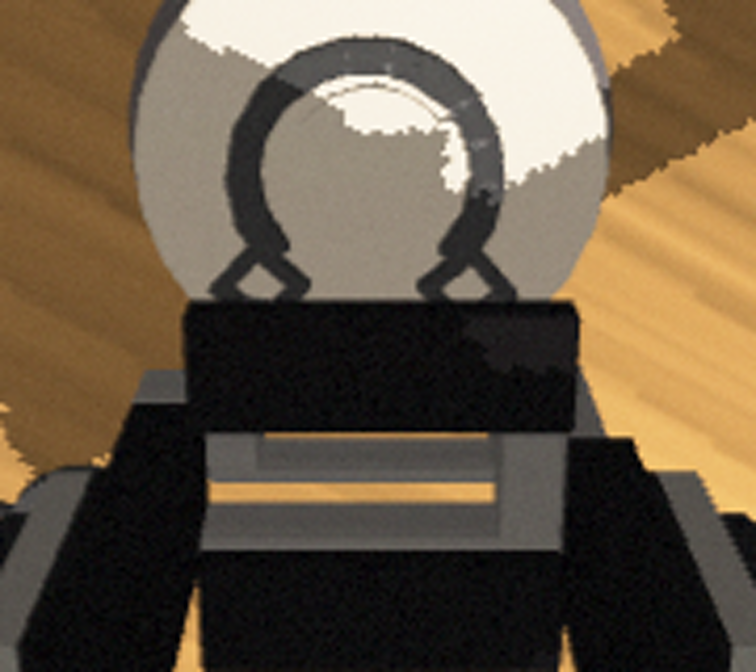

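Emit:
servo_tool([
  [[0,0,-8,0.003,0.25],[0,0,-5,0,0.25],[0,0,0,0,0.25],[0,0,0,0,0.25]],
])

```text
clock: 7.42
tcp_pos: [0.5681, -0.2357, 0.1143]
orientation: [0.811, -3.035, -0.0]
contact_force: [-0.3, -0.0, -1.4]
finger_gap: 0.0641
```

```bash
python3 - <<'E'
from h import *
brief(); st,a,d=look("w_r3"); crop("w",a,"w_r3c",190,370,150,310,4.2)
Q=(cloud("wrist",d,st)-st["tcp_pos"])@R.from_rotvec(st["orientation"]).as_matrix()*1000
for v in (228,234,240):
    r=Q[v,215:345]; ok=(r[:,2]<8)&(r[:,2]>-10); u=np.nonzero(ok)[0]; print(v,np.round(r[u.min()],1),np.round(r[u.max()],1))
E
```

```text
7.42 [ 568.1 -235.7  114.3] yaw 119.92 F [-0.3 -0.  -1.4] M [0.05 0.01 0.02] gap 64.1 z [-0.  0. -1.]
228 [ 24.  -24.9   2.9] [24.5 24.4  1.4]
234 [ 20.4 -24.6   3.1] [20.4 24.9  3.2]
240 [ 17.1 -24.7   2.8] [17.5 24.3  1.8]
```

View pics/w_r3c.png

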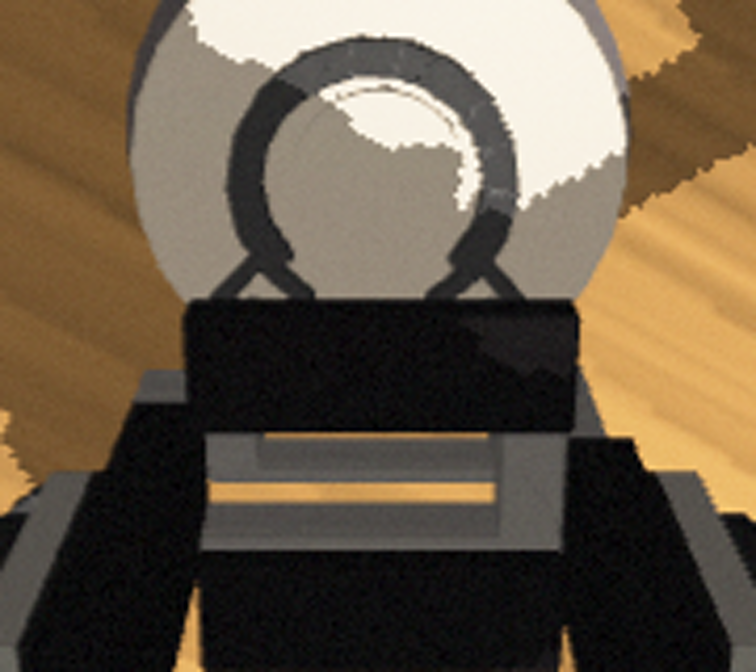

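```bash
python3 - <<'E'
from h import *
st,d=load("w_r3"); M=R.from_rotvec(st["orientation"]).as_matrix()
def t(u,v,z): return np.round((ray("wrist",190+(u+.5)/4.2-.5,150+(v+.5)/4.2-.5,z,st)-st["tcp_pos"])@M*1000,2)
print("outer back",t(372,37,.035),"L",t(228,182,.035),"Rr",t(516,182,.035),"inner back",t(372,75,.030), "lug corners",t(259,262,.035),t(486,262,.035))
st0,_=load("w_ring"); 
for p in((257-.35,220.55),(290.4,222.5)): print("eye",np.round((ray("wrist",*p,.035,st0)-st["tcp_pos"])@M*1000,2))
E
```

```text
outer back [48.4  -1.17 79.31] L [ 21.83 -27.7   79.3 ] Rr [21.77 25.27 79.31] inner back [40.68 -1.19 84.31] lug corners [  6.23 -22.48  79.3 ] [ 6.19 20.19 79.31]
eye [ -0.83 -22.19  79.3 ]
eye [-1.18 18.97 79.31]
```

Emit:
servo_tool([
  [[0.5,-0.4,-2,0,0.25],[0.5,-0.4,-2,0,0.25],[0,0,0,0,0.25],[0,0,0,0,0.25]],
])

```text
clock: 7.8
tcp_pos: [0.5691, -0.2373, 0.1102]
orientation: [0.809, -3.035, -0.0]
contact_force: [-0.2, 0.3, -1.2]
finger_gap: 0.0642
```

```bash
python3 - <<'E'
from h import *
brief()
E
```

```text
7.8 [ 569.1 -237.3  110.2] yaw 119.86 F [-0.2  0.3 -1.2] M [-0.08  0.07  0.06] gap 64.2 z [-0.  0. -1.]
```

Emit:
servo_tool([
  [[0,0.6,-2,0,0.25],[0,0,-2,0,0.25],[0,0,-2,0,0.25],[0,0,-1,0,0.25],[0,0,0,0,0.25]],
])

```text
clock: 8.22
tcp_pos: [0.5689, -0.2366, 0.1028]
orientation: [0.809, -3.035, -0.001]
contact_force: [-0.4, -0.6, -2.2]
finger_gap: 0.0639
```

Emit:
servo_tool([
  [[0,0,-1,0,0.25],[0,0,-1,0,0.25],[0,0,0,0,0.25]],
])

```text
clock: 8.47
tcp_pos: [0.569, -0.2367, 0.1011]
orientation: [0.809, -3.035, -0.0]
contact_force: [-0.7, 0.2, -1.5]
finger_gap: 0.0645
```

```bash
python3 - <<'E'
from h import *
brief()
E
```

```text
8.47 [ 569.  -236.7  101.1] yaw 119.86 F [-0.7  0.2 -1.5] M [ 0.    0.02 -0.02] gap 64.5 z [-0.  0. -1.]
```

Emit:
servo_tool([
  [[0,0,-1,0,0.25],[0,0,0,0,0.25],[0,0,-1,0,0.25],[0,0,0,0,0.25]],
])

```text
clock: 8.8
tcp_pos: [0.5691, -0.2367, 0.0992]
orientation: [0.809, -3.035, -0.0]
contact_force: [-0.6, -0.5, -3.0]
finger_gap: 0.064
```

```bash
python3 - <<'E'
from h import *
brief()
E
```

```text
8.8 [ 569.1 -236.7   99.2] yaw 119.86 F [-0.6 -0.5 -3. ] M [ 0.03  0.03 -0.02] gap 64.0 z [-0.  0. -1.]
```

Emit:
servo_tool([
  [[0,0,-1,0,0.25],[0,0,0,0,0.25],[0,0,-0.5,0,0.25],[0,0,0,0,0.25]],
])

```text
clock: 9.13
tcp_pos: [0.5693, -0.2367, 0.0989]
orientation: [-0.809, 3.035, -0.001]
contact_force: [-1.2, 1.8, 5.2]
finger_gap: 0.0638
```

```bash
python3 - <<'E'
from h import *
brief()
E
```

```text
9.13 [ 569.3 -236.7   98.9] yaw 119.87 F [-1.2  1.8  5.2] M [0.3  0.42 0.03] gap 63.8 z [ 0.001 -0.    -1.   ]
```

Emit:
servo_tool([
  [[0,0,0.2,0,0.27],[0,0,0.3,0,0.29],[-0.2,-0.1,0.3,0,0.31],[0,0,0,0,0.31],[0,0,0,0,0.31]],
])

```text
clock: 9.55
tcp_pos: [0.5699, -0.2373, 0.1001]
orientation: [-0.809, 3.033, -0.003]
contact_force: [0.6, 1.5, 7.3]
finger_gap: 0.0589
```

```bash
python3 - <<'E'
from h import *
brief()
E
```

```text
9.55 [ 569.9 -237.3  100.1] yaw 119.86 F [0.6 1.5 7.3] M [0.25 0.07 0.04] gap 58.9 z [ 0.003 -0.001 -1.   ]
```

Emit:
servo_tool([
  [[-0.2,-0.1,0.6,0,0.33],[-0.2,-0.1,0.6,0,0.35],[-0.2,-0.1,0.5,0,0.37],[0,0,0,0,0.37],[0,0,0,0,0.37]],
])

```text
clock: 9.97
tcp_pos: [0.5695, -0.2376, 0.1012]
orientation: [-0.809, 3.033, -0.003]
contact_force: [3.6, 0.5, 7.1]
finger_gap: 0.0539
```

```bash
python3 - <<'E'
from h import *
brief()
E
```

```text
9.97 [ 569.5 -237.6  101.2] yaw 119.85 F [3.6 0.5 7.1] M [ 0.03 -0.63  0.  ] gap 53.9 z [ 0.003 -0.001 -1.   ]
```

Emit:
servo_tool([
  [[0,0,0.7,0,0.39],[0,0,0.6,0,0.41],[0,0,0.6,0,0.43],[0,0,0.2,0,0.43],[0,0,0,0,0.43]],
])

```text
clock: 10.38
tcp_pos: [0.5682, -0.237, 0.1022]
orientation: [0.809, -3.035, -0.001]
contact_force: [1.7, -0.1, 3.5]
finger_gap: 0.0495
```

```bash
python3 - <<'E'
from h import *
brief();st,a,d=look("w_r4"); crop("w",a,"w_r4c",190,370,150,310,4.2)
E
```

```text
10.38 [ 568.2 -237.   102.2] yaw 119.86 F [ 1.7 -0.1  3.5] M [-0.03 -0.5  -0.02] gap 49.5 z [-0.  0. -1.]
```

View pics/w_r4c.png

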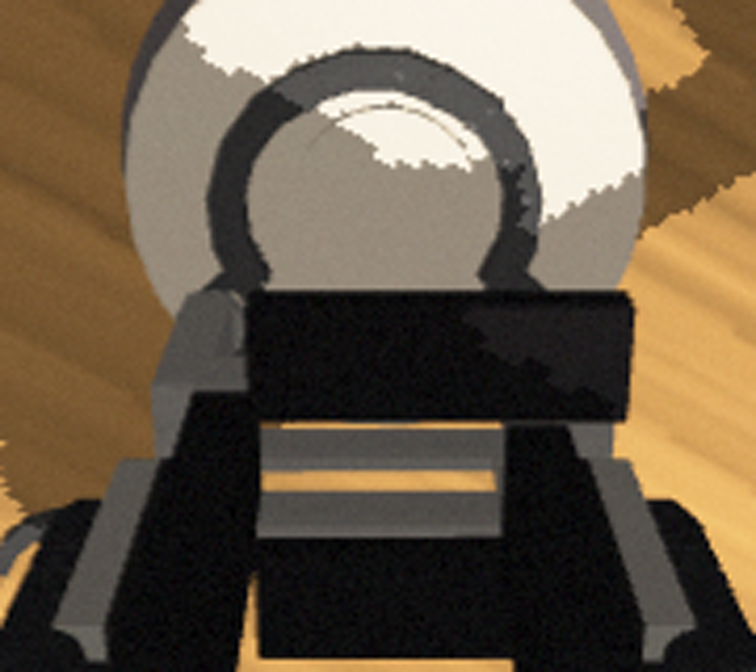

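Emit:
servo_tool([
  [[0,0,0.5,0,0.45],[0,0,0.5,0,0.47],[0,0,0.4,0,0.49],[0,0,0,0,0.49],[0,0,0,0,0.49]],
])

```text
clock: 10.85
tcp_pos: [0.5674, -0.2365, 0.1031]
orientation: [0.809, -3.034, -0.003]
contact_force: [-0.6, 0.8, -1.4]
finger_gap: 0.0441
```

```bash
python3 - <<'E'
from h import *
brief()
E
```

```text
10.85 [ 567.4 -236.5  103.1] yaw 119.86 F [-0.6  0.8 -1.4] M [ 0.02  0.11 -0.02] gap 44.1 z [-0.002  0.001 -1.   ]
```

Emit:
servo_tool([
  [[0,0,0,0,0.505],[0,0,0,0,0.52],[0,0,0,0,0.53],[0,0,0,0,0.53]],
])

```text
clock: 11.18
tcp_pos: [0.5682, -0.2372, 0.1035]
orientation: [0.809, -3.035, -0.0]
contact_force: [-1.1, 0.0, -1.5]
finger_gap: 0.0404
```

```bash
python3 - <<'E'
from h import *
brief();st,a,d=look("w_r5"); crop("w",a,"w_r5c",190,370,150,310,4.2)
E
```

```text
11.18 [ 568.2 -237.2  103.5] yaw 119.86 F [-1.1  0.  -1.5] M [0.06 0.07 0.05] gap 40.4 z [-0.  0. -1.]
```

View pics/w_r5c.png

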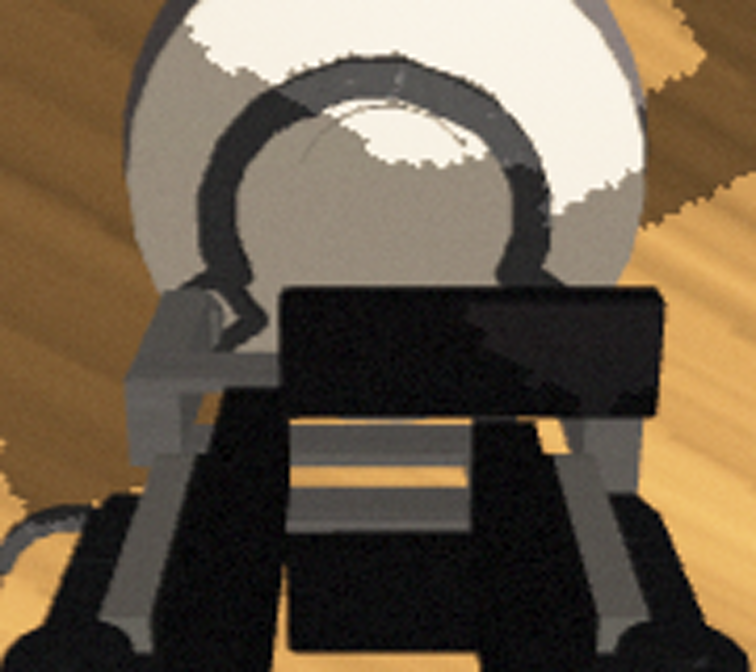

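Emit:
servo_tool([
  [[0,0,-0.5,0,0.53],[0,0,-0.5,0,0.53],[0,0,0,0,0.53],[0,0,0,0,0.53]],
])

```text
clock: 11.57
tcp_pos: [0.5683, -0.2372, 0.1034]
orientation: [-0.809, 3.035, -0.001]
contact_force: [-1.1, 0.7, 5.1]
finger_gap: 0.0404
```

```bash
python3 - <<'E'
from h import *
brief()
E
```

```text
11.57 [ 568.3 -237.2  103.4] yaw 119.86 F [-1.1  0.7  5.1] M [0.23 0.58 0.03] gap 40.4 z [ 0. -0. -1.]
```

Emit:
servo_tool([
  [[0,0,2,0,0.53],[0,0,4,0,0.53],[0,0,8,0,0.53],[0,0,12,0,0.53],[0,0,12,0,0.53]],
])

```text
clock: 11.98
tcp_pos: [0.5682, -0.237, 0.1411]
orientation: [0.809, -3.035, -0.001]
contact_force: [0.2, -0.6, -2.2]
finger_gap: 0.0403
```

```bash
python3 - <<'E'
from h import *
brief();st,a,d=look("w_r6"); crop("w",a,"w_r6c",190,370,150,310,4.2)
p,d=arm.snapshot("side"); np.save("pics/s_r6.npy",d); cv2.imwrite("pics/s_r6.png",p); crop("s",p,"s_r6c",260,400,250,390,4.2)
E
```

```text
11.98 [ 568.2 -237.   141.1] yaw 119.86 F [ 0.2 -0.6 -2.2] M [ 0.01 -0.01 -0.01] gap 40.3 z [-0.001  0.    -1.   ]
```

View pics/w_r6c.png

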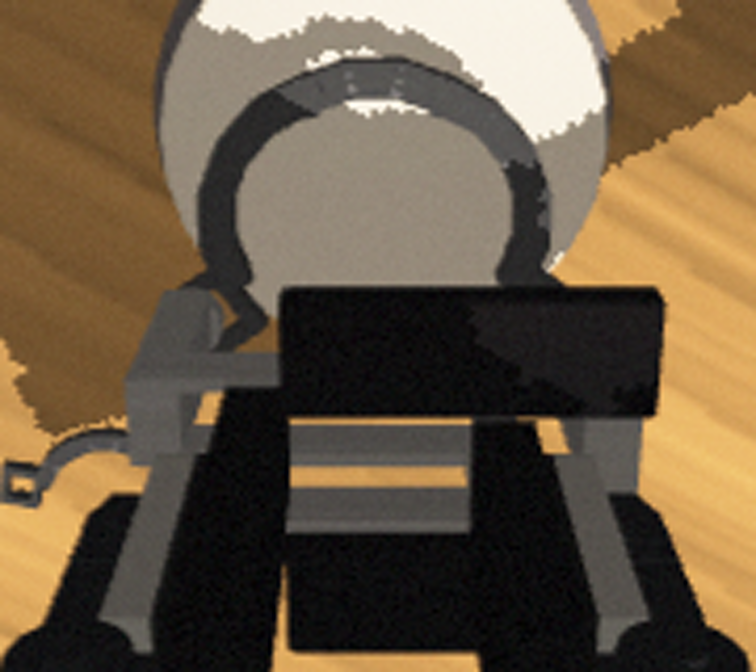

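View pics/s_r6c.png

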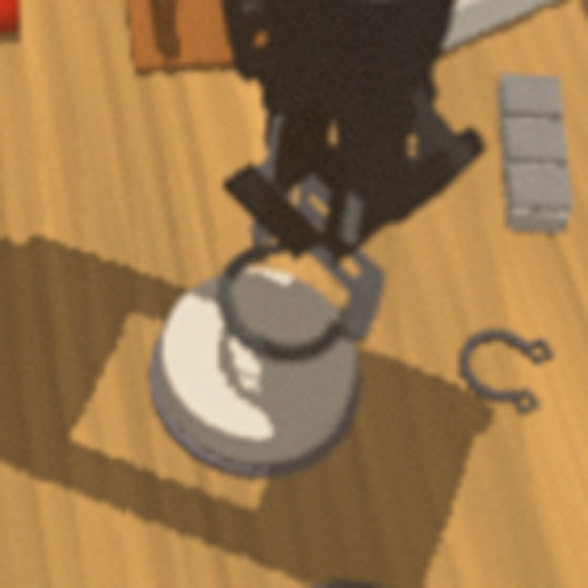

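```bash
python3 - <<'E'
from h import *
st,d=load("w_r6"); M=R.from_rotvec(st["orientation"]).as_matrix()
zt=(st["tcp_pos"][2]-.0684)
def t(u,v,z): return np.round((ray("wrist",190+(u+.5)/4.2-.5,150+(v+.5)/4.2-.5,z,st)-st["tcp_pos"])@M*1000,2)
print("outer back",t(375,57,zt),"inner back bottom",t(375,99,zt-.005),"inner back top",t(375,99,zt),"L",t(198,205,zt),"R",t(552,205,zt),"inner L/R",t(236,205,zt-.0),t(512,205,zt))
W=cloud("wrist",d,st); Q=(W-st["tcp_pos"])@M*1000
for v,u in((168,275),(168,282),(172,278),(195,241),(195,318)): print(v,u,np.round(Q[v,u],1))
tx=M[:,0];ty=M[:,1];print(tx,ty)
E
```

```text
outer back [46.76 -0.65 68.41] inner back bottom [38.51 -0.65 73.41] inner back top [39.55 -0.65 68.41] L [ 20.68 -31.82  68.38] R [20.61 30.49 68.43] inner L/R [ 20.67 -25.13  68.39] [20.61 23.44 68.42]
168 275 [43.3 -3.4 68.7]
168 282 [43.3  1.6 68.5]
172 278 [40.4 -1.3 68.4]
195 241 [ 23.3 -28.6  68.4]
195 318 [23.3 28.1 68.1]
[-8.67223213e-01 -4.97919490e-01  2.81220540e-04] [-4.97919217e-01  8.67223133e-01  7.00128137e-04]
```

Emit:
servo_tool([
  [[0,10,15,0,0.53],[0,20,20,0,0.53],[-1,32,15,0,0.53],[-1,39,0,0,0.53],[-1,39,0,0,0.53]],
])

```text
clock: 12.5
tcp_pos: [0.5658, -0.0966, 0.1916]
orientation: [-0.806, 3.034, -0.002]
contact_force: [0.6, 0.8, -2.5]
finger_gap: 0.0404
```

Emit:
servo_tool([
  [[-1,39,0,0,0.53],[-1,39,0,0,0.53],[-1,39,0,0,0.53],[-1,39,0,0,0.53],[-1,39,0,0,0.53]],
])

```text
clock: 12.92
tcp_pos: [0.5598, 0.0998, 0.1904]
orientation: [0.809, -3.035, -0.0]
contact_force: [0.6, -0.5, -2.8]
finger_gap: 0.0405
```

Emit:
servo_tool([
  [[-1,39,0,0,0.53],[-1,38,0,0,0.53],[0,35,0,0,0.53],[0,26,0,0,0.53],[0,14,0,0,0.53]],
])

```text
clock: 13.33
tcp_pos: [0.5575, 0.2534, 0.1902]
orientation: [0.814, -3.034, -0.002]
contact_force: [-0.5, 0.2, -2.5]
finger_gap: 0.0404
```

Emit:
servo_tool([
  [[0,10,0,0,0.53],[0,0,0,0,0.53],[0,0,0,0,0.53],[0,0,0,0,0.53]],
])

```text
clock: 13.67
tcp_pos: [0.5585, 0.2584, 0.1906]
orientation: [0.807, -3.035, 0.001]
contact_force: [0.2, -1.2, -1.4]
finger_gap: 0.0406
```

```bash
python3 - <<'E'
from h import *
brief();st,a,d=look("w_s1"); crop("w",a,"w_s1c",190,370,150,310,4.2)
E
```

```text
13.67 [558.5 258.4 190.6] yaw 119.79 F [ 0.2 -1.2 -1.4] M [ 0.02 -0.03 -0.03] gap 40.6 z [-0.    -0.001 -1.   ]
```

View pics/w_s1c.png

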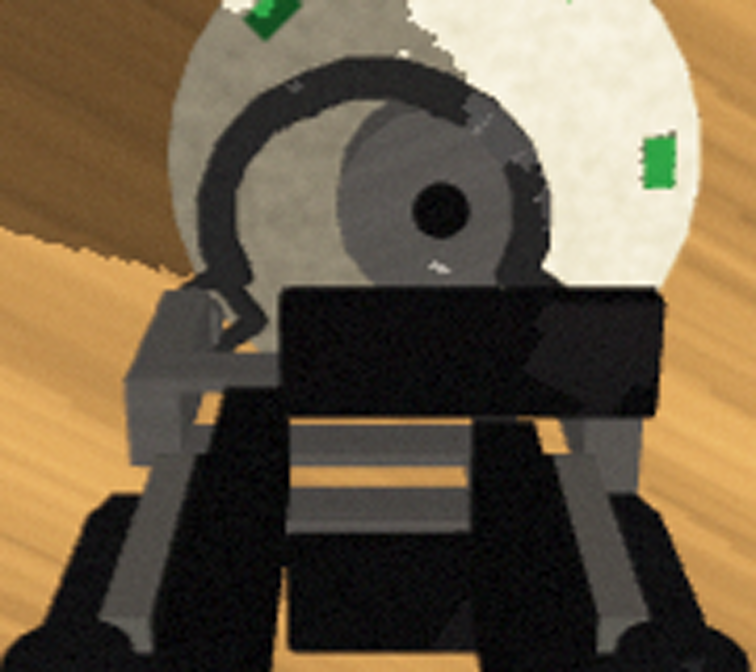

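Emit:
servo_tool([
  [[0,6,0,0,0.53],[0,6,0,0,0.53],[0,3.5,-4,0,0.53],[0,0,-8,0,0.53],[0,0,0,0,0.53]],
])

```text
clock: 14.13
tcp_pos: [0.5573, 0.2753, 0.1767]
orientation: [0.809, -3.032, 0.0]
contact_force: [-0.7, 0.5, -3.5]
finger_gap: 0.0404
```

Emit:
servo_tool([
  [[0,0,0,0,0.53],[0,0,0,0,0.53]],
])

```text
clock: 14.3
tcp_pos: [0.5582, 0.2753, 0.1784]
orientation: [0.809, -3.035, 0.0]
contact_force: [-0.4, -1.2, -2.3]
finger_gap: 0.0407
```

```bash
python3 - <<'E'
from h import *
st,d=load("w_s1")
px=lambda u,v:(190+(u+.5)/4.2-.5,150+(v+.5)/4.2-.5)
print("hole world",ray("wrist",*px(441,210),.0825,st)*1000)
brief();st,a,d=look("w_s2"); crop("w",a,"w_s2c",190,370,150,310,4.2)
E
```

```text
hole world [545.32550585 265.87962429  82.5       ]
14.3 [558.2 275.3 178.4] yaw 119.87 F [-0.4 -1.2 -2.3] M [0.04 0.   0.01] gap 40.7 z [-0.001 -0.    -1.   ]
```

View pics/w_s2c.png

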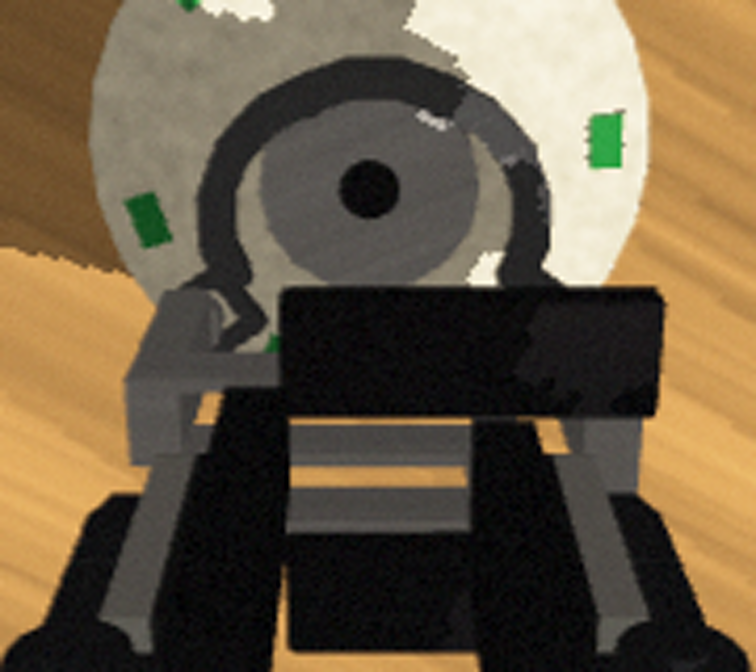

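Emit:
servo_tool([
  [[0,-1.2,-6,0,0.53],[0,0,-6,0,0.53],[0,0,-4,0,0.53],[0,0,0,0,0.53],[0,0,0,0,0.53]],
])

```text
clock: 14.77
tcp_pos: [0.558, 0.274, 0.1622]
orientation: [0.809, -3.034, 0.0]
contact_force: [-0.3, -0.2, -1.9]
finger_gap: 0.0409
```

```bash
python3 - <<'E'
from h import *
brief();st,a,d=look("w_s3"); crop("w",a,"w_s3c",190,370,150,310,4.2)
M=R.from_rotvec(st["orientation"]).as_matrix(); ax=np.array([.54535,.2659,st["tcp_pos"][2]]); print("axis in tool",((ax-st["tcp_pos"])@M*1000).round(2))
E
```

```text
14.77 [558.  274.  162.2] yaw 119.86 F [-0.3 -0.2 -1.9] M [ 0.04 -0.06  0.05] gap 40.9 z [-0.001 -0.    -1.   ]
axis in tool [15.02 -0.77  0.02]
```

View pics/w_s3c.png

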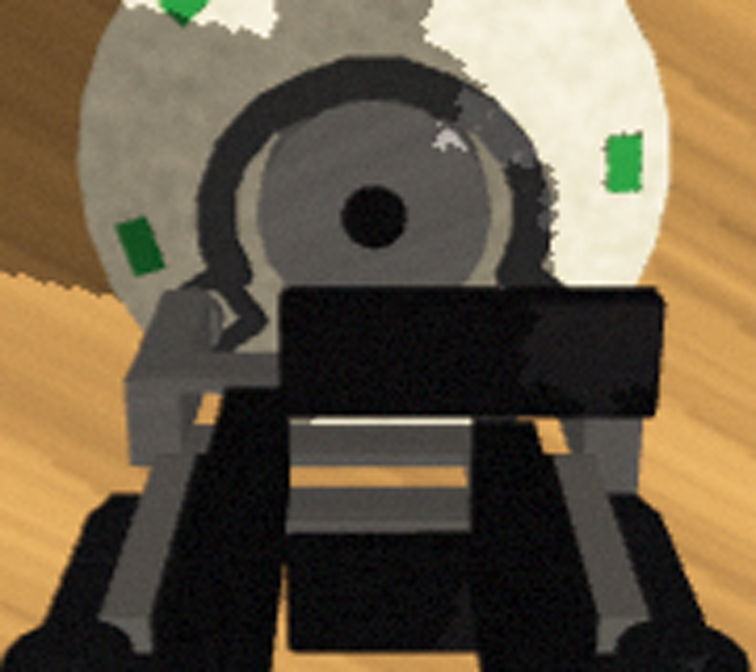

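Emit:
servo_tool([
  [[0,0,-2,0,0.53],[0,0,-2,0,0.53],[0,0,-1.5,0,0.53],[0,0,0,0,0.53],[0,0,0,0,0.53]],
])

```text
clock: 15.23
tcp_pos: [0.5582, 0.2742, 0.1572]
orientation: [0.809, -3.035, 0.0]
contact_force: [0.7, 0.6, -2.3]
finger_gap: 0.0408
```

```bash
python3 - <<'E'
from h import *
brief();st,a,d=look("w_s4"); crop("w",a,"w_s4c",190,370,150,310,4.2)
E
```

```text
15.23 [558.2 274.2 157.2] yaw 119.86 F [ 0.7  0.6 -2.3] M [-0.    0.03  0.04] gap 40.8 z [-0. -0. -1.]
```

View pics/w_s4c.png

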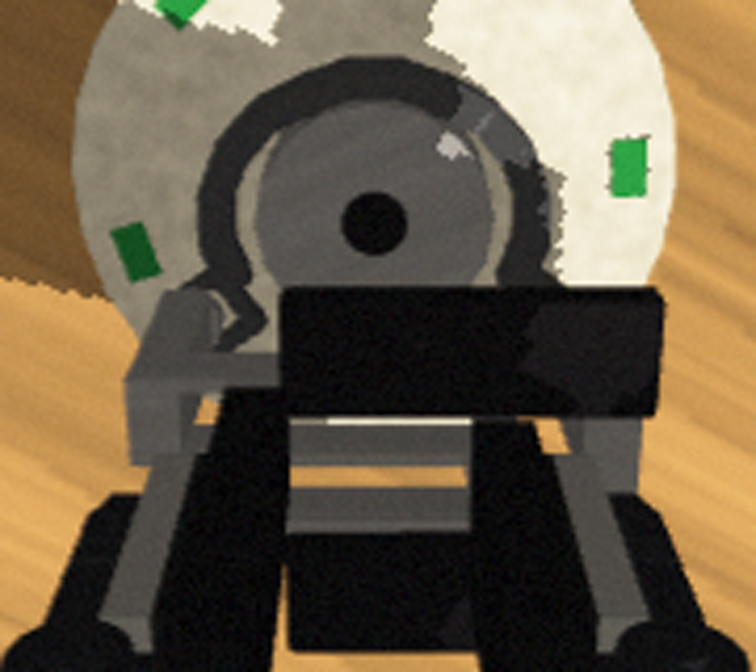

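Emit:
servo_tool([
  [[0,0,-2,0,0.53],[0,0,-2,0,0.53],[0,0,-2,0,0.53],[0,0,0,0,0.53]],
])

```text
clock: 15.62
tcp_pos: [0.558, 0.2741, 0.1507]
orientation: [0.809, -3.034, 0.0]
contact_force: [-0.8, -0.4, -1.7]
finger_gap: 0.0409
```

```bash
python3 - <<'E'
from h import *
brief()
E
```

```text
15.62 [558.  274.1 150.7] yaw 119.86 F [-0.8 -0.4 -1.7] M [-0.02  0.02 -0.  ] gap 40.9 z [-0.001 -0.    -1.   ]
```

Emit:
servo_tool([
  [[0,0,-3,0,0.53],[0,0,-3,0,0.53],[0,0,-3,0,0.53],[0,0,-3,0,0.53],[0,0,-2,0,0.53]],
])

```text
clock: 16.03
tcp_pos: [0.5581, 0.2741, 0.1367]
orientation: [0.809, -3.035, 0.0]
contact_force: [0.0, 0.3, -2.0]
finger_gap: 0.0406
```

Emit:
servo_tool([
  [[0,0,-2,0,0.53],[0,0,-2,0,0.53],[0,0,-1,0,0.53],[0,0,0,0,0.53]],
])

```text
clock: 16.37
tcp_pos: [0.5582, 0.2742, 0.132]
orientation: [0.809, -3.035, 0.0]
contact_force: [-0.4, -0.7, -1.8]
finger_gap: 0.0403
```

```bash
python3 - <<'E'
from h import *
brief();st,a,d=look("w_s5"); crop("w",a,"w_s5c",190,370,150,310,4.2)
E
```

```text
16.37 [558.2 274.2 132. ] yaw 119.86 F [-0.4 -0.7 -1.8] M [-0.03 -0.   -0.  ] gap 40.3 z [-0. -0. -1.]
```

View pics/w_s5c.png

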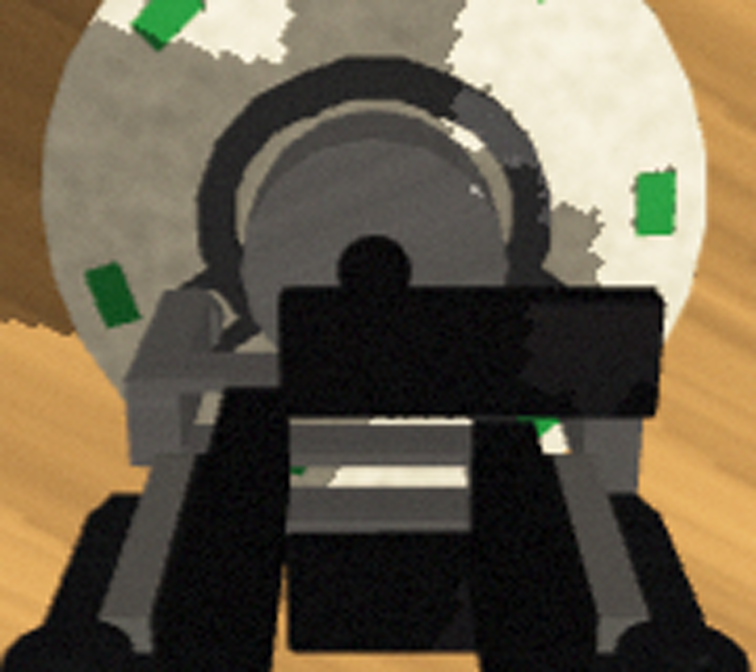

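Emit:
servo_tool([
  [[0,0,-1.5,0,0.53],[0,0,-1,0,0.53],[0,0,-1,0,0.53],[0,0,0,0,0.53]],
])

```text
clock: 16.75
tcp_pos: [0.5582, 0.2742, 0.1286]
orientation: [0.809, -3.035, 0.0]
contact_force: [0.7, -1.2, -2.4]
finger_gap: 0.0404
```

Emit:
servo_tool([
  [[0,0,-1,0,0.53],[0,0,0,0,0.53],[0,0,0,0,0.53]],
])

```text
clock: 17.0
tcp_pos: [0.5583, 0.2742, 0.1278]
orientation: [0.809, -3.035, 0.0]
contact_force: [-0.1, -0.3, -2.9]
finger_gap: 0.0406
```

Emit:
servo_tool([
  [[0,0,-0.8,0,0.53],[0,0,0,0,0.53],[0,0,0,0,0.53]],
])

```text
clock: 17.25
tcp_pos: [0.5583, 0.2742, 0.127]
orientation: [0.809, -3.036, -0.0]
contact_force: [-1.1, 1.3, -1.9]
finger_gap: 0.0404
```

Emit:
servo_tool([
  [[0,0,-0.8,0,0.53],[0,0,0,0,0.53],[0,0,0,0,0.53]],
])

```text
clock: 17.5
tcp_pos: [0.5585, 0.2742, 0.1265]
orientation: [-0.809, 3.035, -0.0]
contact_force: [0.8, -0.2, 0.0]
finger_gap: 0.0406
```

Emit:
servo_tool([
  [[0,0,-0.4,0,0.53],[0,0,0,0,0.53],[0,0,0,0,0.53]],
])

```text
clock: 17.75
tcp_pos: [0.5585, 0.2742, 0.1264]
orientation: [-0.809, 3.035, -0.0]
contact_force: [-1.6, -1.4, 4.1]
finger_gap: 0.0406
```

```bash
python3 - <<'E'
from h import *
brief()
E
```

```text
17.75 [558.5 274.2 126.4] yaw 119.86 F [-1.6 -1.4  4.1] M [-0.07  0.33  0.02] gap 40.6 z [ 0.001  0.    -1.   ]
```

Emit:
servo_tool([
  [[0.87,0.5,0.3,0,0.53],[0.87,0.5,0,0,0.53],[0.87,0.5,0,0,0.53],[0,0,0,0,0.53],[0,0,0,0,0.53]],
])

```text
clock: 18.17
tcp_pos: [0.5606, 0.2754, 0.1263]
orientation: [0.809, -3.035, 0.001]
contact_force: [-2.6, -1.9, 4.7]
finger_gap: 0.0406
```

```bash
python3 - <<'E'
from h import *
brief()
E
```

```text
18.17 [560.6 275.4 126.3] yaw 119.87 F [-2.6 -1.9  4.7] M [-0.34  0.67  0.02] gap 40.6 z [-0.001 -0.001 -1.   ]
```

Emit:
servo_tool([
  [[0,0,0.4,0,0.53],[0.87,0.5,0,0,0.53],[0,0,0,0,0.53],[0,0,0,0,0.53]],
])

```text
clock: 18.5
tcp_pos: [0.5616, 0.2761, 0.1263]
orientation: [0.809, -3.035, 0.0]
contact_force: [-2.9, -1.4, 3.7]
finger_gap: 0.0403
```

```bash
python3 - <<'E'
from h import *
brief();st,a,d=look("w_d1"); crop("w",a,"w_d1c",190,370,150,310,4.2)
E
```

```text
18.5 [561.6 276.1 126.3] yaw 119.87 F [-2.9 -1.4  3.7] M [-0.4   0.63  0.05] gap 40.3 z [-0.001 -0.    -1.   ]
```

View pics/w_d1c.png

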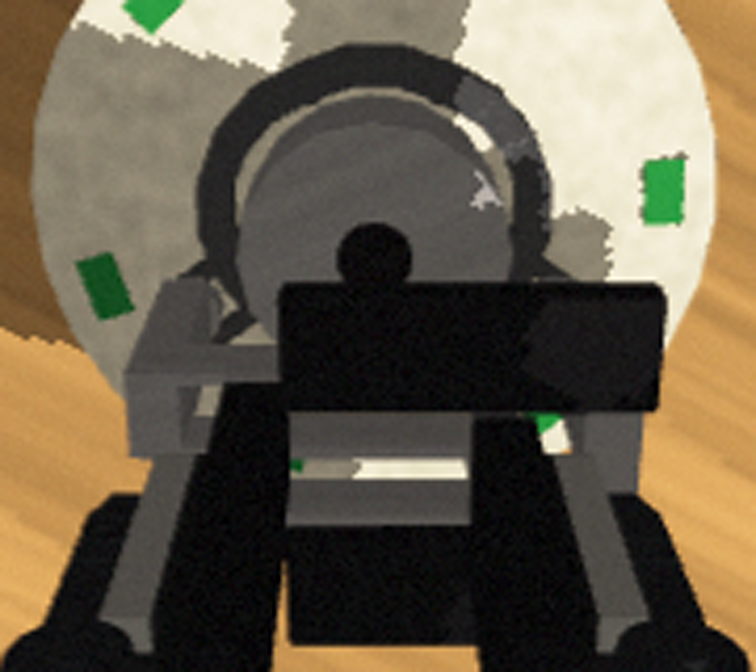

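Emit:
servo_tool([
  [[0,0,0.4,0,0.53],[0,0,0.4,0,0.53],[0,0,0,0,0.53],[0,0,0,0,0.53]],
])

```text
clock: 18.88
tcp_pos: [0.562, 0.2764, 0.127]
orientation: [-0.809, 3.035, 0.0]
contact_force: [-0.6, -0.3, -3.5]
finger_gap: 0.0402
```

```bash
python3 - <<'E'
from h import *
brief();st,a,d=look("w_d2"); crop("w",a,"w_d2c",190,370,150,310,4.2)
E
```

```text
18.88 [562.  276.4 127. ] yaw 119.86 F [-0.6 -0.3 -3.5] M [-0.04 -0.04  0.08] gap 40.2 z [ 0.  0. -1.]
```

View pics/w_d2c.png

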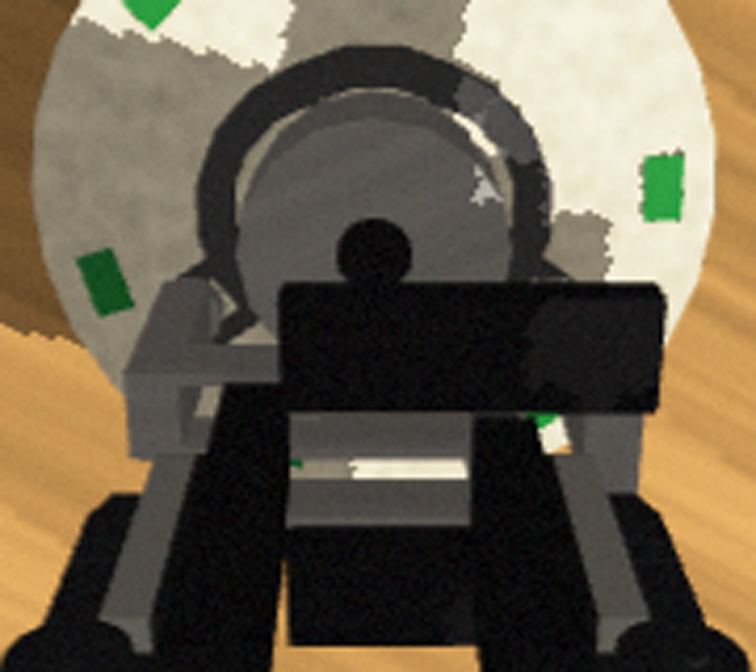

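Emit:
servo_tool([
  [[0.87,0.5,0,0,0.53],[0.87,0.5,0,0,0.53],[0,0,0,0,0.53],[0,0,0,0,0.53]],
])

```text
clock: 19.27
tcp_pos: [0.5636, 0.2772, 0.1272]
orientation: [-0.809, 3.035, 0.0]
contact_force: [-0.1, 0.5, -1.6]
finger_gap: 0.0408
```

```bash
python3 - <<'E'
from h import *
brief();st,a,d=look("w_d3"); crop("w",a,"w_d3c",190,370,150,310,4.2)
M=R.from_rotvec(st["orientation"]).as_matrix(); ax=np.array([.54535,.2659,st["tcp_pos"][2]]); print("axis in tool",((ax-st["tcp_pos"])@M*1000).round(2))
E
```

```text
19.27 [563.6 277.2 127.2] yaw 119.86 F [-0.1  0.5 -1.6] M [-0.08  0.05  0.04] gap 40.8 z [ 0.  0. -1.]
axis in tool [21.48 -0.74 -0.  ]
```

View pics/w_d3c.png

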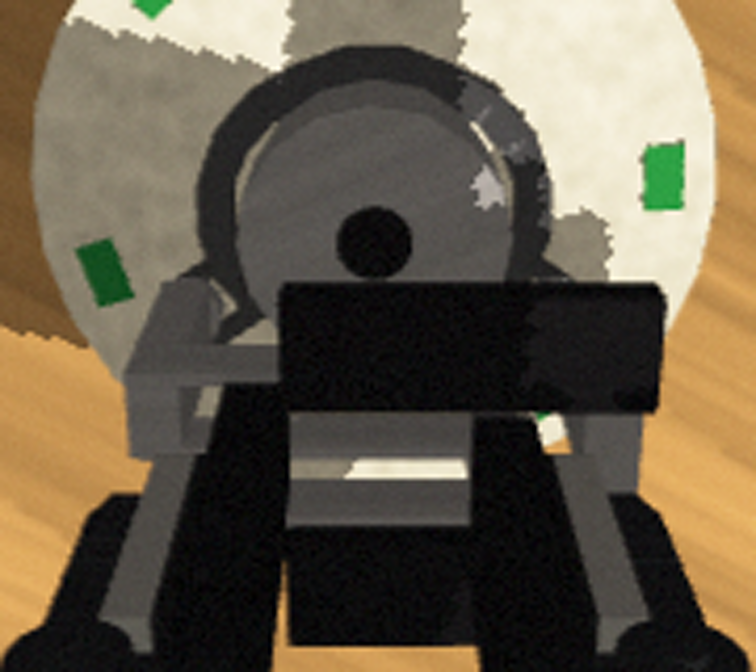

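Emit:
servo_tool([
  [[0.6,0.35,0,0,0.53],[0,0,0,0,0.53],[0,0,0,0,0.53]],
])

```text
clock: 19.57
tcp_pos: [0.5638, 0.2774, 0.1271]
orientation: [0.809, -3.035, 0.0]
contact_force: [-1.2, -0.8, -3.0]
finger_gap: 0.0407
```

Emit:
servo_tool([
  [[0.5,0.3,0,0,0.53],[0,0,0,0,0.53],[0,0,0,0,0.53]],
])

```text
clock: 19.82
tcp_pos: [0.564, 0.2775, 0.127]
orientation: [0.809, -3.034, 0.001]
contact_force: [-3.0, -2.8, -1.8]
finger_gap: 0.0405
```

```bash
python3 - <<'E'
from h import *
brief()
E
```

```text
19.82 [564.  277.5 127. ] yaw 119.87 F [-3.  -2.8 -1.8] M [-0.53  0.75  0.01] gap 40.5 z [-0.002 -0.001 -1.   ]
```

Emit:
servo_tool([
  [[0.3,0.2,-0.2,0,0.51],[0.3,0.2,-0.2,0,0.49],[0,0,0,0,0.49],[0,0,0,0,0.49]],
])

```text
clock: 20.15
tcp_pos: [0.5651, 0.2782, 0.1268]
orientation: [0.809, -3.035, 0.0]
contact_force: [-2.6, -1.4, -2.1]
finger_gap: 0.0436
```

```bash
python3 - <<'E'
from h import *
brief()
E
```

```text
20.15 [565.1 278.2 126.8] yaw 119.86 F [-2.6 -1.4 -2.1] M [-0.45  0.6   0.05] gap 43.6 z [-0. -0. -1.]
```

Emit:
servo_tool([
  [[0.35,0.2,-0.2,0,0.47],[0.35,0.2,-0.2,0,0.45],[0,0,0,0,0.45],[0,0,0,0,0.45]],
])

```text
clock: 20.48
tcp_pos: [0.5661, 0.2788, 0.1266]
orientation: [-0.809, 3.035, 0.0]
contact_force: [-1.2, -0.6, -2.5]
finger_gap: 0.0471
```

```bash
python3 - <<'E'
from h import *
brief()
E
```

```text
20.48 [566.1 278.8 126.6] yaw 119.86 F [-1.2 -0.6 -2.5] M [-0.33  0.52 -0.04] gap 47.1 z [ 0.  0. -1.]
```

Emit:
servo_tool([
  [[0.5,0.3,-0.4,0,0.43],[0.5,0.3,-0.4,0,0.41],[0,0,0,0,0.41],[0,0,0,0,0.41]],
])

```text
clock: 20.82
tcp_pos: [0.5671, 0.2793, 0.1257]
orientation: [-0.809, 3.035, -0.0]
contact_force: [-2.4, -1.5, -2.8]
finger_gap: 0.0506
```

```bash
python3 - <<'E'
from h import *
brief();st,a,d=look("w_e1"); crop("w",a,"w_e1c",190,370,150,310,4.2)
E
```

```text
20.82 [567.1 279.3 125.7] yaw 119.86 F [-2.4 -1.5 -2.8] M [-0.27  0.35  0.  ] gap 50.6 z [ 0.  0. -1.]
```

View pics/w_e1c.png

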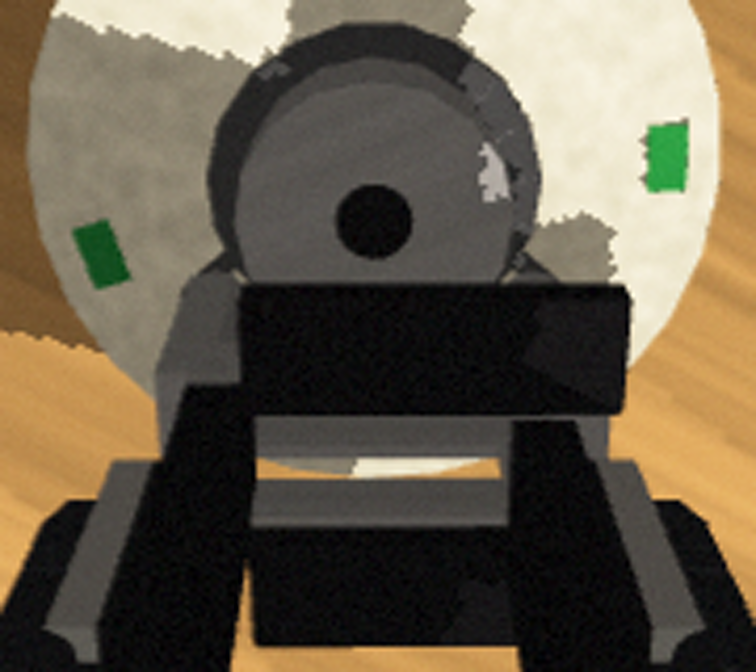

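Emit:
servo_tool([
  [[0.4,0.23,-0.35,0,0.39],[0.4,0.23,-0.35,0,0.37],[0,0,0,0,0.37],[0,0,0,0,0.37]],
])

```text
clock: 21.2
tcp_pos: [0.5678, 0.2798, 0.125]
orientation: [-0.809, 3.035, 0.0]
contact_force: [-1.8, -0.7, -1.5]
finger_gap: 0.0537
```

```bash
python3 - <<'E'
from h import *
brief()
E
```

```text
21.2 [567.8 279.8 125. ] yaw 119.86 F [-1.8 -0.7 -1.5] M [-0.25  0.35 -0.01] gap 53.7 z [ 0.  0. -1.]
```

Emit:
servo_tool([
  [[0.4,0.23,-0.4,0,0.35],[0.4,0.23,-0.4,0,0.33],[0,0,0,0,0.33],[0,0,0,0,0.33]],
])

```text
clock: 21.53
tcp_pos: [0.5686, 0.2802, 0.1242]
orientation: [-0.809, 3.035, -0.0]
contact_force: [-1.3, -0.9, -2.3]
finger_gap: 0.0569
```

```bash
python3 - <<'E'
from h import *
brief()
E
```

```text
21.53 [568.6 280.2 124.2] yaw 119.86 F [-1.3 -0.9 -2.3] M [-0.22  0.31  0.04] gap 56.9 z [ 0. -0. -1.]
```

Emit:
servo_tool([
  [[0.4,0.23,-0.4,0,0.31],[0.4,0.23,-0.4,0,0.29],[0,0,0,0,0.29],[0,0,0,0,0.29]],
])

```text
clock: 21.87
tcp_pos: [0.5695, 0.2807, 0.1235]
orientation: [-0.809, 3.035, 0.0]
contact_force: [-2.1, -1.5, -1.3]
finger_gap: 0.0609
```

```bash
python3 - <<'E'
from h import *
brief();st,a,d=look("w_e2"); crop("w",a,"w_e2c",190,370,150,310,4.2)
E
```

```text
21.87 [569.5 280.7 123.5] yaw 119.86 F [-2.1 -1.5 -1.3] M [-0.16  0.21 -0.06] gap 60.9 z [ 0.  0. -1.]
```

View pics/w_e2c.png

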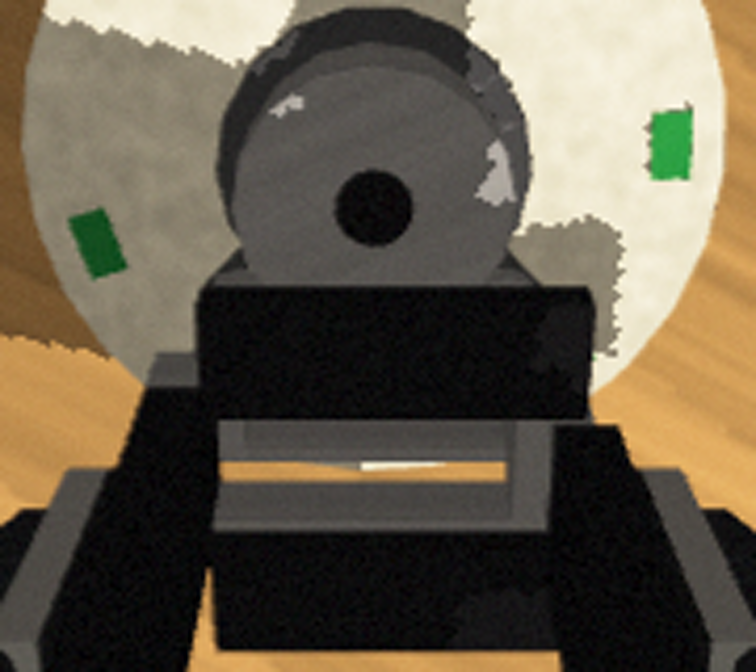

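Emit:
servo_tool([
  [[0.2,0.1,-0.4,0,0.27],[0,0,-0.4,0,0.26],[0,0,0,0,0.25],[0,0,0,0,0.25]],
])

```text
clock: 22.25
tcp_pos: [0.5698, 0.2808, 0.1227]
orientation: [-0.809, 3.035, 0.0]
contact_force: [-0.3, 0.2, -2.0]
finger_gap: 0.064
```

```bash
python3 - <<'E'
from h import *
brief()
E
```

```text
22.25 [569.8 280.8 122.7] yaw 119.86 F [-0.3  0.2 -2. ] M [-0.02 -0.01  0.02] gap 64.0 z [ 0.001  0.    -1.   ]
```

Emit:
servo_tool([
  [[0,0,1,0,0.25],[0,0,2,0,0.25],[0,0,2,0,0.25],[0,0,1,0,0.25],[0,0,0,0,0.25]],
])

```text
clock: 22.67
tcp_pos: [0.5699, 0.2808, 0.1292]
orientation: [-0.809, 3.035, 0.0]
contact_force: [-0.8, 0.5, -1.9]
finger_gap: 0.0642
```

```bash
python3 - <<'E'
from h import *
brief();st,a,d=look("w_e3"); crop("w",a,"w_e3c",190,370,140,300,4.2)
p,d=arm.snapshot("side"); cv2.imwrite("pics/s_e3.png",p); crop("s",p,"s_e3c",220,350,90,220,4.5)
E
```

```text
22.67 [569.9 280.8 129.2] yaw 119.86 F [-0.8  0.5 -1.9] M [-0.04  0.01  0.  ] gap 64.2 z [ 0.001  0.    -1.   ]
```

View pics/w_e3c.png

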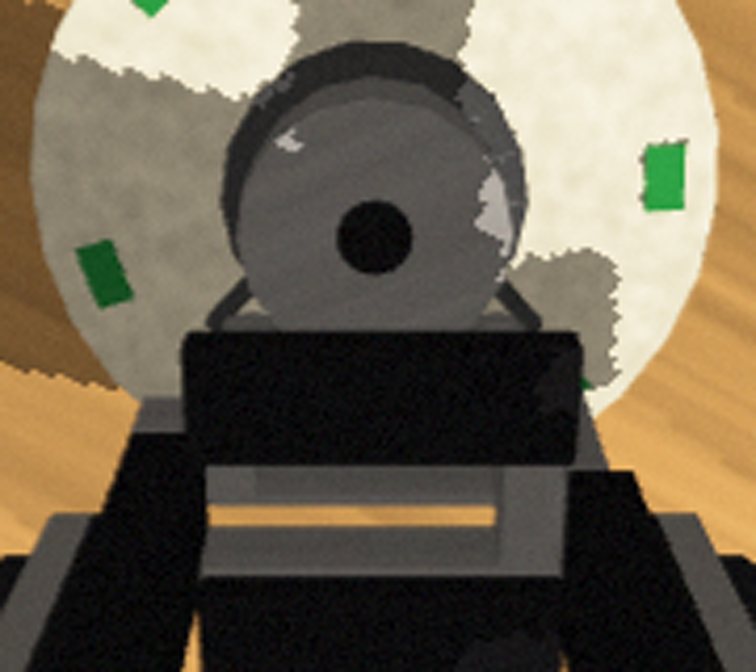

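View pics/s_e3c.png

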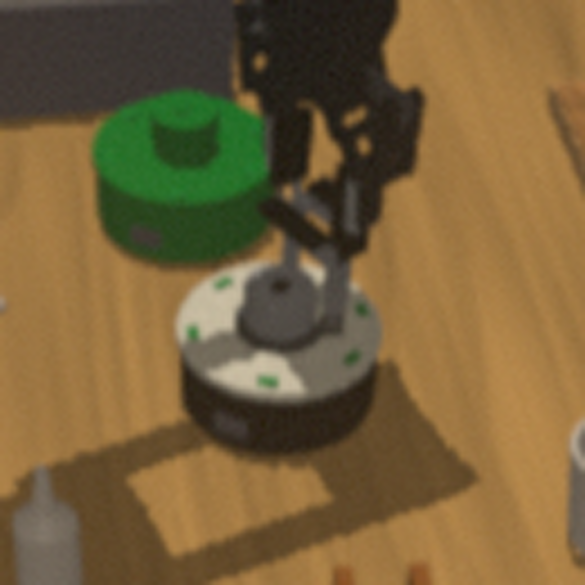

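```bash
python3 - <<'E'
from h import *
from scipy.optimize import least_squares
st,d=load("w_e3"); M=R.from_rotvec(st["orientation"]).as_matrix()
px=lambda u,v:(190+(u+.5)/4.2-.5,140+(v+.5)/4.2-.5)
def t(u,v,z): return (ray("wrist",*px(u,v),z,st)-st["tcp_pos"])@M*1000
q=np.array([t(u,v,.0578) for u,v in((221,190),(527,190),(375,41),(300,61),(452,63),(243,120),(508,122))])
f=least_squares(lambda p:np.hypot(q[:,0]-p[0],q[:,1]-p[1])-p[2],[28,-.7,26.8]); print(f.x,f.fun.round(2))
print("axis", (np.array([.54535,.2659,.0825])-st["tcp_pos"])@M*1000,"hole",t(375,237,.0825))
print("lug corner inner back", t(245,278,.0578),t(503,278,.0578), "lug outer", t(208,322,.0578),t(541,325,.0578))
E
```

```text
[29.08677251 -0.77039972 26.76675786] [ 0.21  0.08  0.23  0.04  0.01 -0.37 -0.2 ]
axis [28.73524195 -0.72363214 46.62912582] hole [28.79221363 -0.66957507 46.62906064]
lug corner inner back [ 13.9677453  -24.06854848  71.34818241] [13.92459983 22.36087661 71.33752325] lug outer [  5.54144947 -31.10433905  71.3576014 ] [ 4.90383688 29.58288303 71.34420682]
```

Emit:
servo_tool([
  [[0,0,5,0,0.25],[0,0,15,0,0.25],[0,0,25,0,0.25],[0,0,15,0,0.25],[0,0,0,0,0.25]],
])

```text
clock: 23.18
tcp_pos: [0.5717, 0.2814, 0.1931]
orientation: [-0.808, 3.028, 0.0]
contact_force: [1.3, -0.0, -1.7]
finger_gap: 0.0642
```

```bash
python3 - <<'E'
from h import *
brief()
for n in("w_r3","w_e3"):
    st,d=load(n); M=R.from_rotvec(st["orientation"]).as_matrix(); Q=(cloud("wrist",d,st)-st["tcp_pos"])@M*1000
    b=Q[220:248,245:320].reshape(-1,3); b=b[(abs(b[:,2]-2)<8)&(b[:,0]>12.5)]; f=Q[285:312,245:320].reshape(-1,3); f=f[(abs(f[:,2]-2)<8)&(f[:,0]<-12.5)]
    print(n,len(b),len(f),np.median(b,0),np.median(f,0),"xmax",np.percentile(b[:,0],99),"xmin",np.percentile(f[:,0],1), "slope",(np.median(b,0)-np.median(f,0))[2]/(np.median(b,0)-np.median(f,0))[0])
st,a,d=look("w_f1"); p,d=arm.snapshot("side"); crop("s",p,"s_f1c",220,350,60,220,3.6); crop("w",a,"w_f1c",190,370,140,300,4.2)
E
```

```text
23.18 [571.7 281.4 193.1] yaw 119.87 F [ 1.3 -0.  -1.7] M [ 0.06 -0.06 -0.02] gap 64.2 z [ 0.007  0.002 -1.   ]
w_r3 2014 1645 [20.86038101  0.94502501  2.2087186 ] [-19.9533196    1.03866673   2.10847623] xmax 26.717347133406808 xmin -27.686472735685978 slope 0.0024560961002722307
w_e3 2093 1343 [21.62850584  0.92710652  1.07295162] [-18.78843746   1.05897474   3.15540519] xmax 28.504595192006757 xmin -25.06729226472928 slope -0.05152427176886376
```

View pics/s_f1c.png

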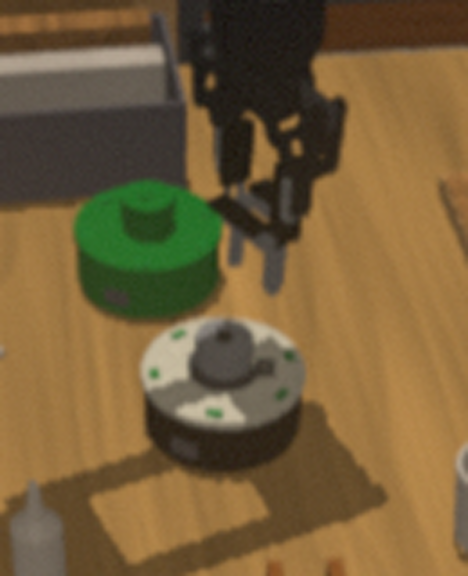

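View pics/w_f1c.png

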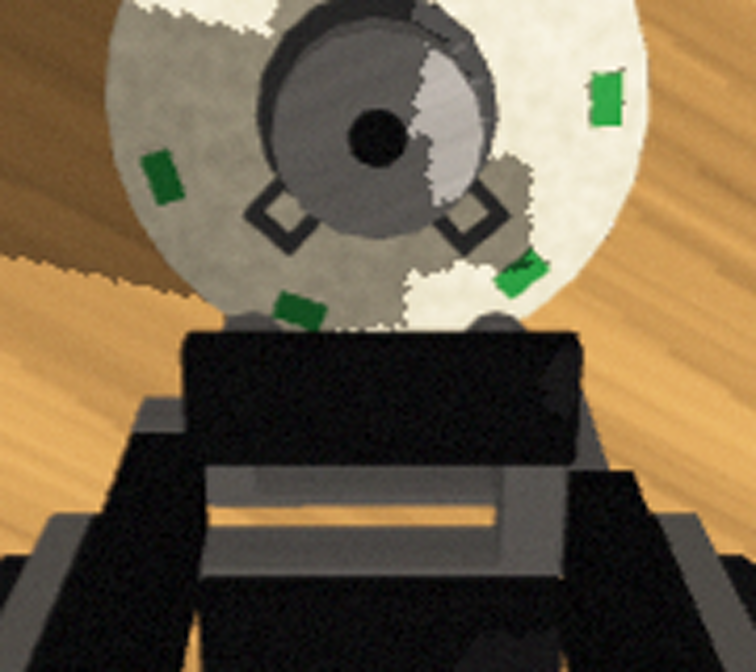

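Emit:
servo_tool([
  [[0,-15,0,-0.06,0.25],[-1,-30,0,-0.07,0.25],[-1,-38,0,-0.07,0.25],[-1,-38,0,-0.07,0.25],[-1,-38,0,-0.07,0.25]],
])

```text
clock: 23.7
tcp_pos: [0.5641, 0.1205, 0.1866]
orientation: [0.28, -3.126, -0.0]
contact_force: [0.7, 0.3, -2.3]
finger_gap: 0.0639
```

Emit:
servo_tool([
  [[-1,-38,0,-0.07,0.25],[0,-38,0,-0.07,0.25],[0,-30,0,-0.07,0.25],[0,-15,0,-0.034,0.25],[0,0,0,0,0.25]],
])

```text
clock: 24.12
tcp_pos: [0.5636, -0.0029, 0.1868]
orientation: [-0.107, -3.137, 0.001]
contact_force: [-0.0, 0.3, -1.7]
finger_gap: 0.0639
```

Emit:
servo_tool([
  [[0,0,0,0,0.25],[0,0,0,0,0.25],[0,0,0,0,0.25]],
])

```text
clock: 24.37
tcp_pos: [0.5641, 0.002, 0.1879]
orientation: [-0.096, -3.139, -0.001]
contact_force: [-0.1, 0.4, -1.9]
finger_gap: 0.0642
```

```bash
python3 - <<'E'
from h import *
brief();st,a,d=look("w_g1")
p,d=arm.snapshot("side"); crop("s",p,"s_g1c",240,370,130,290,3.6)
E
```

```text
24.37 [564.1   2.  187.9] yaw 86.51 F [-0.1  0.4 -1.9] M [-0.03  0.01 -0.01] gap 64.2 z [-0.001  0.001 -1.   ]
```

View pics/w_g1.png

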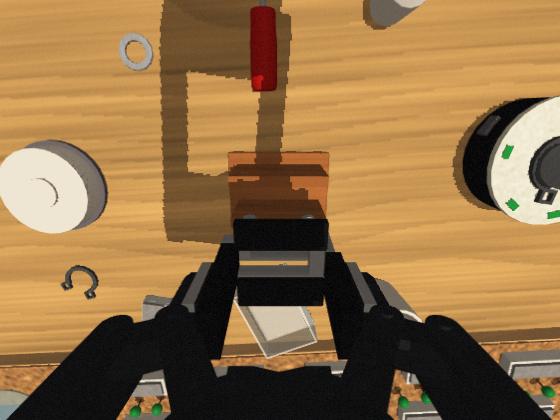

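View pics/s_g1c.png

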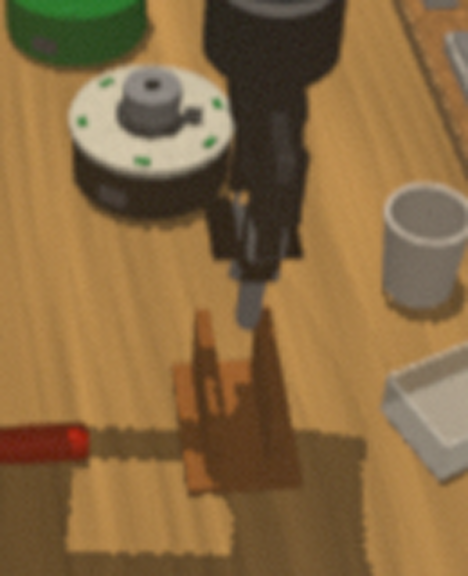

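Emit:
servo_tool([
  [[2,-1,-10,0,0.25],[1,0,-18,0,0.25],[0,0,-15,0,0.25],[0,0,-5,0,0.25],[0,0,0,0,0.25]],
])

```text
clock: 24.88
tcp_pos: [0.5663, 0.0004, 0.1385]
orientation: [-0.097, -3.136, -0.001]
contact_force: [-0.0, 0.1, -0.7]
finger_gap: 0.0639
```

Emit:
servo_tool([
  [[0,0,-4,0,0.25],[0,0,-4,0,0.25],[0,0,-4,0,0.25],[0,0,0,0,0.25]],
])

```text
clock: 25.22
tcp_pos: [0.5673, -0.0002, 0.1282]
orientation: [-0.099, -3.14, -0.0]
contact_force: [0.1, 0.7, -1.2]
finger_gap: 0.0636
```

```bash
python3 - <<'E'
from h import *
brief()
p,d=arm.snapshot("side"); crop("s",p,"s_g2c",240,370,130,290,3.6)
E
```

```text
25.22 [ 5.673e+02 -2.000e-01  1.282e+02] yaw 86.4 F [ 0.1  0.7 -1.2] M [0.04 0.07 0.03] gap 63.6 z [-0.  0. -1.]
```

View pics/s_g2c.png

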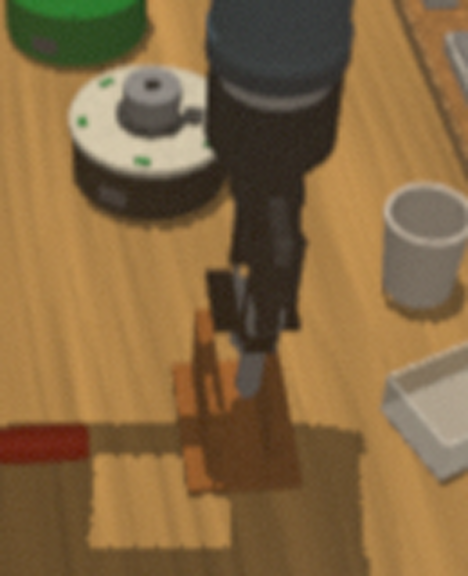

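Emit:
servo_tool([
  [[0,0,-6,0,0.25],[0,0.5,-8,0,0.25],[0,0.5,-8,0,0.25],[0,0,-5,0,0.25],[0,0,0,0,0.25]],
])

```text
clock: 25.68
tcp_pos: [0.5663, 0.001, 0.0997]
orientation: [-0.099, -3.137, -0.001]
contact_force: [-0.2, -0.1, -0.1]
finger_gap: 0.0642
```

Emit:
servo_tool([
  [[-1,0,-5,0,0.25],[-1,0,-4,0,0.25],[0,0,-3,0,0.25],[0,0,0,0,0.25]],
])

```text
clock: 26.02
tcp_pos: [0.565, 0.0008, 0.0889]
orientation: [-0.099, -3.139, -0.0]
contact_force: [0.0, -0.5, -1.6]
finger_gap: 0.0642
```

```bash
python3 - <<'E'
from h import *
brief()
E
```

```text
26.02 [565.    0.8  88.9] yaw 86.4 F [ 0.  -0.5 -1.6] M [-0.    0.02 -0.02] gap 64.2 z [-0.001  0.    -1.   ]
```

Emit:
servo_tool([
  [[-0.5,0,-4,0,0.25],[-0.5,0,-3,0,0.25],[0,0,-1,0,0.25],[0,0,0,0,0.25],[0,0,0,0,0.25]],
])

```text
clock: 26.43
tcp_pos: [0.5646, 0.0007, 0.0816]
orientation: [-0.099, -3.14, 0.0]
contact_force: [-0.4, 0.4, -0.5]
finger_gap: 0.064
```

```bash
python3 - <<'E'
from h import *
brief()
E
```

```text
26.43 [564.6   0.7  81.6] yaw 86.4 F [-0.4  0.4 -0.5] M [ 0.03 -0.02 -0.03] gap 64.0 z [-0.  0. -1.]
```

Emit:
servo_tool([
  [[0,0,-1,0,0.25],[0,0,-1,0,0.25],[0,0,0,0,0.25],[0,0,0,0,0.25]],
])

```text
clock: 26.77
tcp_pos: [0.5645, 0.0007, 0.0796]
orientation: [-0.099, -3.14, -0.0]
contact_force: [-0.1, 0.4, -1.9]
finger_gap: 0.0642
```

Emit:
servo_tool([
  [[0,0,-1,0,0.25],[0,0,-0.5,0,0.25],[0,0,0,0,0.25]],
])

```text
clock: 27.02
tcp_pos: [0.5646, 0.0007, 0.0789]
orientation: [0.099, 3.139, -0.0]
contact_force: [-2.2, 0.1, 3.7]
finger_gap: 0.064
```

```bash
python3 - <<'E'
from h import *
brief()
E
```

```text
27.02 [564.6   0.7  78.9] yaw 86.41 F [-2.2  0.1  3.7] M [0.03 0.33 0.08] gap 64.0 z [ 0.001 -0.    -1.   ]
```

Emit:
servo_tool([
  [[0,0,-0.7,0,0.25],[0,0,-0.7,0,0.24],[0,0,-0.3,0,0.23],[0,0,0,0,0.22],[0,0,0,0,0.2]],
])

```text
clock: 27.43
tcp_pos: [0.5649, 0.0007, 0.0767]
orientation: [0.099, 3.139, -0.0]
contact_force: [-0.7, 0.3, 0.5]
finger_gap: 0.0685
```

Emit:
servo_tool([
  [[0,0,0,0,0.15],[0,0,0,0,0.1],[0,0,0,0,0.0],[0,0,0,0,0.0],[0,0,0,0,0.0]],
])

```text
clock: 27.85
tcp_pos: [0.5646, 0.0007, 0.0763]
orientation: [-0.099, -3.14, -0.0]
contact_force: [-0.9, -0.3, 0.1]
finger_gap: 0.0853
```

```bash
python3 - <<'E'
from h import *
brief()
E
```

```text
27.85 [564.6   0.7  76.3] yaw 86.4 F [-0.9 -0.3  0.1] M [-0.05  0.01 -0.04] gap 85.3 z [-0.  0. -1.]
```

Released. Rise clear and inspect.

Emit:
servo_tool([
  [[0,0,5,0,0],[0,0,15,0,0],[0,0,30,0,0],[0,0,35,0,0],[0,0,35,0,0]],
])

```text
clock: 28.27
tcp_pos: [0.5639, 0.0008, 0.1975]
orientation: [-0.099, -3.138, -0.0]
contact_force: [-0.1, -0.3, 0.2]
finger_gap: 0.0853
```

Emit:
servo_tool([
  [[0,0,30,0,0],[0,0,0,0,0],[0,0,0,0,0],[0,0,0,0,0]],
])

```text
clock: 28.6
tcp_pos: [0.5641, 0.0009, 0.2261]
orientation: [-0.098, -3.14, -0.0]
contact_force: [-0.0, -0.9, 0.0]
finger_gap: 0.0854
```

```bash
python3 - <<'E'
from h import *
brief(); st,a,d=look("w_z")
p,d=arm.snapshot("side"); cv2.imwrite("pics/s_z.png",p); crop("s",p,"s_zc",230,360,130,290,3.6)
E
```

```text
28.6 [564.1   0.9 226.1] yaw 86.41 F [-0.  -0.9  0. ] M [ 0.   -0.02  0.05] gap 85.4 z [-0.001  0.    -1.   ]
```

View pics/w_z.png

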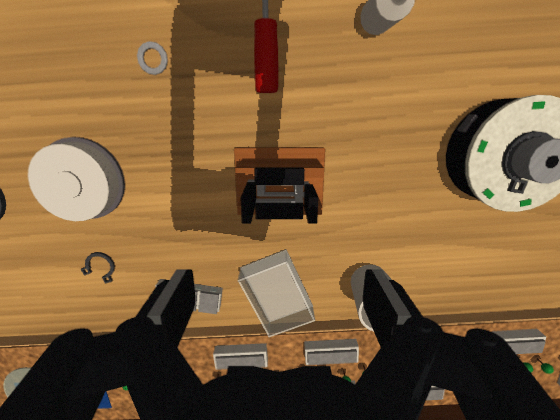

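View pics/s_zc.png

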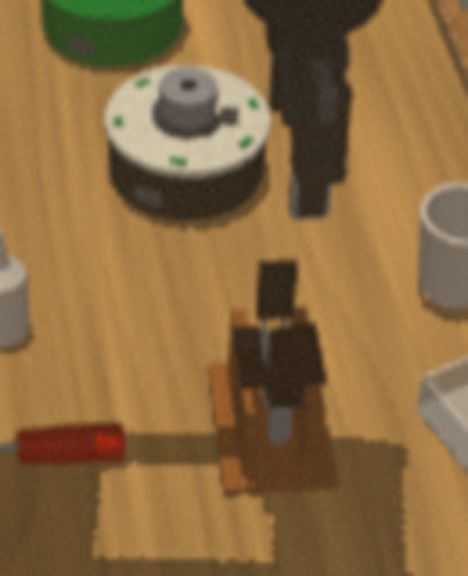

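```bash
python3 - <<'E'
from h import *
o=handles("w_z",(230,330,160,235),122,131)
print(sum(o)/len(o))
E
```

```text
[241 196  10  28 271] [561.5 -28.3 125.8] [562.1 -28.3] [ 8.  24.6]
[307 196  11  28 271] [564.9  29.2 125.7] [565.7  29.3] [ 8.2 24.4]
[5.63858612e+02 4.79872704e-01]
```

Emit:
servo_tool([
  [[-3,30,0,0,0],[-4,40,0,0,0],[-4,40,0,0,0],[-4,40,0,0,0],[-4,40,0,0,0]],
])

```text
clock: 29.12
tcp_pos: [0.5443, 0.1921, 0.2247]
orientation: [-0.1, -3.137, 0.001]
contact_force: [0.5, 0.5, 0.4]
finger_gap: 0.0857
```

Emit:
servo_tool([
  [[-4,40,0,0,0],[-4,25,0,0,0],[-3,10,0,0,0],[0,0,0,0,0],[0,0,0,0,0]],
])

```text
clock: 29.53
tcp_pos: [0.534, 0.2653, 0.2252]
orientation: [-0.097, -3.138, 0.002]
contact_force: [0.9, -0.1, -0.6]
finger_gap: 0.0855
```

```bash
python3 - <<'E'
from h import *
brief(); st,a,d=look("w_y"); crop("w",a,"w_yc",210,350,135,275,4.2)
E
```

```text
29.53 [534.  265.3 225.2] yaw 86.48 F [ 0.9 -0.1 -0.6] M [-0.    0.02 -0.01] gap 85.5 z [-0.002 -0.001 -1.   ]
```

View pics/w_yc.png

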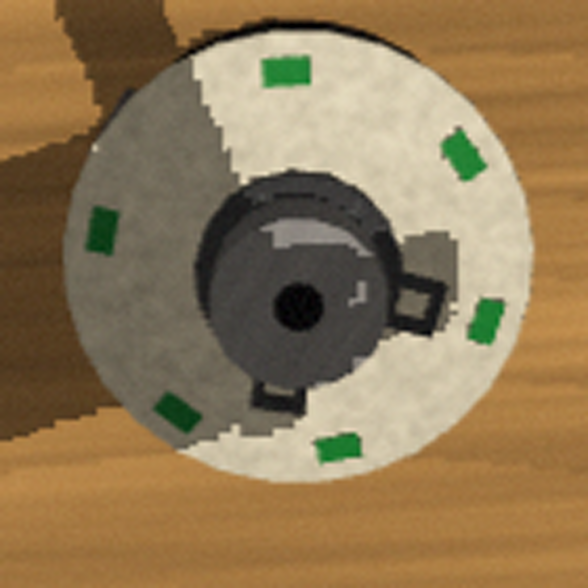

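```bash
python3 - <<'E'
from h import *
st,d=load("w_y")
r=lambda u,v,z:ray("wrist",210+(u+.5)/4.2-.5,135+(v+.5)/4.2-.5,z,st)[:2]*1000
ax=r(298,307,.0825);e=r(418,302,.0575);print(ax,e,e-ax,np.hypot(*(e-ax)))
a,b=r(447,287,.0575),r(432,335,.0575);c,dd=r(303,414,.0575),r(251,404,.0575)
print("outer sides",np.hypot(*(a-b)),np.hypot(*(c-dd)),"lug outer-mid dist",np.hypot(*((a+b)/2-(c+dd)/2)), [np.hypot(*((x)/2-ax)) for x in(a+b,c+dd)])
W=cloud("wrist",d,st); print("ring z",W[135+215//4,210+390//4,2], np.nanmedian(W[135+190//4:135+195//4+1,210+310//4,2]))
arm.close_job()
E
```

```text
[545.51396114 265.61923801] [554.3552885  296.58818931] [ 8.84132735 30.9689513 ] 32.20628842499148
outer sides 13.688163406602904 14.28024638740701 lug outer-mid dist 50.879483214201244 [np.float64(38.33320200534355), np.float64(37.592797884755214)]
ring z 0.0525477313407785 0.060436640228227895
the job is handed in; nothing more can be done
```

The snap ring is closed in the groove above the white platter, and the pliers are back in their stand. I handed the job in at about 29.6 s of the 72 s allowed. The hand-in gives no verdict, so the result rests on my own checks below.

**What I did:** I gripped the pliers in their stand and put the pins into the eyes of the middle-sized ring. I squeezed to about 66 mm between the pins and lifted the ring over the spindle head. It touched the platter at about 53 mm above the table (about 13 mm above the drum), pressed with roughly 6–7 N. I then drew it towards its gap until I felt the back meet the neck at about 4 N, and led it along as it closed. With the handles nearly open, the force on the pins fell to zero.

**Last checks:**
- **Ring, before lifting the pliers away:** its centre was about 0.4 mm from the spindle axis. The fitted outer radius was 26.77 mm (nominal 26.8 mm), so it was closed.
- **Ring, final look from above:** both lugs are in place. The lug distances from the axis agree within 0.7 mm of each other.
- **Pliers:** hanging level within what the depth image shows. Handle tops are at 125.8 mm, the same as at the start, and within 1 mm of their starting position in plan.
- **Other things on the table:** none looked moved in the views I took, and I did not measure them. The arm was clear of everything at hand-in.

**What disagreed:**
- **Pliers tilt:** drawing the ring under light pressure tilted the pliers about 0.05 rad in the grip. I lightened the pressure and finished the draw. The pliers levelled again in the stand.
- **Eye distance:** in the final look one eye measured 32.2 mm from the axis against 30.9 mm expected. The eye was a hand-read pixel, so I put this down to reading error.
- **Depth readings:** one final depth reading gave 52.5 mm at a pixel meant for the ring, which matches the platter surface. The other gave 60.4 mm, 2–3 mm above the ring's expected top.

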